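# Lock the washing tablets away in the pull-out case

### The arm

A 6-joint arm with a two-finger parallel gripper is mounted at the origin on the work surface. World frame = base frame: x ahead of the robot, y to its left, z up, the work surface at z = 0. Lengths are in m, angles in rad, forces in N, time in s.
With the tool pointing down it reaches from about 0.275 to 0.85 m from the base axis. Payload 19 kg.
Tool frame: the origin (TCP) lies between the finger pads; the fingertips stand 19 mm ahead of it and the grasp point (between the pads) is the TCP; z points along the fingers, y is the line along which they close (so a half turn about z gives the same grasp; the last joint's range is limited). The gripper opens to 85 mm and grips with 20 to 120 N. Pads are 22 mm wide; open, the fingers measure 114 mm over their backs; the gripper's body (76 mm by 85 mm) begins 54 mm behind the grasp point. The pads swing forward as they close: fully open they stand 13 mm farther back than shut.
Start: joints at [-1.243, 0.15, 1.437, -0, 1.554, -0.134], TCP at [0.256, -0.515, 0.25] pointing down, gripper open.
Joint ranges: [-2.8, 2.8], [-0.68, 2.1], [0.12, 2.68], [-1.39, 4.53], [0.16, 2.79], [-2.81, 2.81]. Speed limits (rad/s): [1.89, 1.89, 2.22, 3.01, 3.01, 3.01].

### API

Orientations are given as a unit quaternion [w, x, y, z].
In Python, from plant import manip gives the robot as it stands.
- The arm moves only by the tool arm_command, never from a script. Its argument "series" is a list of rows, each an object with "xyz": the shift along the tool's x, y, z scaled (see below), a list of three; "angular": the turn, a rotation vector about the tool's x, y, z scaled (see below), a list of three; "jaw": the opening, from 0 (shut) to 1 (fully open). In form: [{"xyz": [x, y, z], "angular": [ax, ay, az], "jaw": jaw}, ...]. A call has 1 to 5 rows; each row shifts and turns the commanded pose from where the row before left it, along the tool's axes as they then stand; what a row does not reach is not made up. The controller multiplies each number of a shift by 0.2 m and each number of a turn by 1.5 rad. A row lasts 1/12 s, in which the tool goes at most 41.7 mm and 7.16 degrees, less where a joint would pass 70% of its speed; a pose out of reach is approached as far as the arm can. A call with a number of a shift or a turn outside -1 to 1 is refused whole. A call with a gripper value outside its range is refused whole. The fingers move at their own pace and stop on an object; the grip force is fixed at half the most. Time passes only in rows, so rows that do not move let the fingers close. It gives the time, the measured TCP pose, the force, the opening and the grip force at its end, in the units of the state.
- manip.observe(): the state, without advancing time (a new reading comes with each control period).
- manip.read_camera(name): name is "scene" or "top" or "wrist"; returns a dict with "image" (384x512x3 uint8, blue, green, red), "K" (3x3 intrinsics, pixels), "rvec" (rotation vector, rad) and "tvec" (3), from world to camera coordinates, as OpenCV has them. Camera axes: x right, y down, z forward; pixel columns grow to the right and rows downward; lengths in m; the calibration is good to about 2 mm. A picture is of the moment at which its call begins. There is no depth.
- manip.sign_off(): hands the job in; it is judged then, once.
The state is a dict: "time": time; "qpos": joint angles; "joint_vel": joint speeds; "joint_efforts": joint torques, N m; "position": TCP position; "ee_rot": TCP orientation; "force": force on the tool from outside, world axes, zero at the start; "ft_torque": the same for the moment, N m; "width": finger opening in m; "grip_force": force on a finger pad.
Only numpy, scipy, OpenCV 4.12 (cv2) and the standard library are available. Lean on these libraries where they do the work, as an engineer would, in place of code of your own. Each camera call takes 0.05 s, during which the arm holds its last target. There are 200 camera calls.

### The job

Lock the washing tablets away from the children: swing the brass hasp off the lid's catch, open the lid of the white case wide, and put every carton of washing tablets inside. Then shut the lid, swing the hasp back over the catch, push the case fully home on its runner, and only then flip the red cam lever over towards you to lock it, leaving the other things on the worktop undisturbed.

Things in the scene. Friction and masses are not known exactly. Their poses are not given: they have to be found in the camera images.
- runner: fixed base of the pull-out on the worktop: two aluminium rails along its x axis, which points away from the robot (yaw up to 0.15 rad either way). Its x, y give the directions of everything on it; origin on the worktop, below the centre of the case when this is home
- caddy (a joint): the white case and its grey base board sliding on the runner: 0 = fully home (away from the robot, against its stop), grows in m as it is pulled out towards the robot (runner's -x), up to 0.10; starts 0.055 to 0.08 out. Stays where left; about 6 N moves it
- caddy_in (a point): centre of the case's inside floor, 36 mm above the worktop; axes as the runner's. The case is open on top under its lid: inside 148 (x) x 308 (y) mm and 79 mm deep, walls 6 mm, rim 115 mm above the worktop, so it holds four cartons side by side in y (say at 70 mm spacing)
- caddy_post (a point): top of the black upright round post, 18 mm thick, standing on the sliding base board 55 mm before the case's front (robot side), 145 mm above the worktop, 115 mm long: the grip by which the case is pushed or pulled
- lid (a joint): the grey lid, hinged along the case's far rim: 0 = shut, grows as its near edge rises, 1.57 = upright, 1.65 = its stop, in rad. A stiff hinge: it stays where left, about 3 N at the bar moves it. The hasp must be off before it is raised. Panel 160 x 320 x 8 mm
- lid_bar (a point): middle of the lid's handle bar: a steel bar 10 mm thick and 80 mm long along y, in the plane of the lid, 42 mm out from the lid's near edge (free space between), 200 mm from the hinge axis; a finger fits on either side, and held from above it can turn between the fingers
- lid_hinge (a point): point on the lid's hinge axis, which lies along the runner's y on the far rim, 115 mm above the worktop; in line with the bar (same y in the runner's frame), which goes round it in the runner's x-z plane (with the lid shut the bar's middle lies 4 mm higher than this point)
- hasp (a joint): the brass hasp, an open loop hinged on the upper front of the case: 0 = lying over the lid's catch (the brass block on the lid, 20 x 12 x 13 mm, stands inside the loop), grows as the loop swings up and over towards the robot, 1.3 = upright, 2.3 = its stop, leaning out before the case, in rad. Stays where left, under 2 N moves it; while it is over the lid it lies in the lid's way
- hasp_bar (a point): middle of the hasp's end bar, 10 mm thick, 48 mm long along y, 78 mm from the hasp's hinge; with the hasp shut it lies 14 mm above the lid's top. The loop is 41 mm wide inside, and 38 mm are free between the bar and the catch; held from above it can turn between the fingers
- hasp_hinge (a point): centre of the hasp's hinge pin, which lies along the runner's y on the case front, 115 mm above the worktop
- lever (a joint): the cam lever, a fork of two steel arms with a red crossbar at its end, on the runner's left side: 0 = free, leaning 0.9 rad away from the robot; grows as it is pulled up and over towards the robot; 1.8 = its stop, locked, leaning 0.9 rad to the robot. Stays where left, under 3 N moves it. Its red cam drops before a lug of the sliding board, so the case must be home first
- lever_bar (a point): middle of the lever's red crossbar, 15 mm thick, 60 mm long along y, 85 mm from the pivot, between the two arms (50 mm of free space between them); held from above it can turn between the fingers
- lever_pivot (a point): the lever's pivot, its axis along the runner's y, 55 mm above the worktop
- carton0: a carton of washing tablets, 70 (x) x 40 (y) x 55 (z) mm, 0.16 kg give or take a third, blue with white paper bands; origin at the centre of its underside, z up through its top, standing loose on the worktop at the start; may be absent
- carton1: a carton of washing tablets, 70 (x) x 40 (y) x 55 (z) mm, 0.16 kg give or take a third, green with white paper bands; origin at the centre of its underside, z up through its top, standing loose on the worktop at the start; may be absent
- carton2: a carton of washing tablets, 70 (x) x 40 (y) x 55 (z) mm, 0.16 kg give or take a third, orange with white paper bands; origin at the centre of its underside, z up through its top, standing loose on the worktop at the start; may be absent
- carton3: a carton of washing tablets, 70 (x) x 40 (y) x 55 (z) mm, 0.16 kg give or take a third, red with white paper bands; origin at the centre of its underside, z up through its top, standing loose on the worktop at the start; may be absent
- softener: bystander: white softener bottle, 68 mm across, 190 mm tall, standing; origin under its centre
- dosing_cup: bystander: clear dosing cup, 72 mm across, 70 mm tall, standing; origin under its centre
- peg_tin: bystander: low round yellow tin with a lid, 76 mm across, 65 mm tall, standing; origin under its centre
There are look-alikes about, which are no part of the job. What is shaped like the carton2 but purple is not meant. Several things look just like the carton1: the one meant starts nearest to the robot's base.

How it is judged:
By the outcome, as a careful person would: the job done as asked, in the order asked, and still so for the second after the job is handed in, with the robot touching nothing.
Of carton0, carton1, carton2, carton3 only 2 to 4 are there at a start; the rules pass over those that are not, and their reading is None.
At some moment in a run one of carton0, carton1, carton2, carton3 may be knocked a few centimetres aside while the robot is not near it.
Once in a run the grip may slacken for a moment while it holds something.
It also fails if it takes over 210 s, if anything falls off the work surface, if the arm or the gripper's body presses on something with over 40 N, if the wrist force passes 120 N, or if a joint passes its speed limit or range.

## Working session

There is one attempt and no reset: what is moved stays moved. The work goes in short steps, Python scripts to look and compute and a tool call to move; the robot and the scene stay as the last step left them, time stands still between calls to the robot, and variables do not carry over. Pictures are saved under pics/ and viewed, at most 14 in all, crops included, and the job is handed in when it is done.

Besides the shell and the picture viewer there is one more tool, called after "Emit:" by a JSON object that holds its "op" and its "data". arm_command: Moves the arm, as the interface text tells. Its arguments: {"type":"object","properties":{"series":{"type":"array","items":{"type":"object","properties":{"xyz":{"type":"array","items":{"type":"number","minimum":-1,"maximum":1}},"angular":{"type":"array","items":{"type":"number","minimum":-1,"maximum":1}},"jaw":{"type":"number"}}}}},"required":["series"]}

```bash
mkdir -p pics; ls; cat > h.py <<'E'
import sys; sys.path.insert(0,'.')
import numpy as np, cv2
from scipy.spatial.transform import Rotation as R
from plant import manip
def cam(n,f=None):
    c=manip.read_camera(n)
    if f: cv2.imwrite('pics/'+f,c['image'])
    c['R']=cv2.Rodrigues(np.array(c['rvec'],float))[0]; c['t']=np.array(c['tvec'],float).ravel(); c['K']=np.array(c['K'],float); return c
def ray(c,uv,z):
    d=c['R'].T@np.linalg.inv(c['K'])@np.array([uv[0],uv[1],1.]); o=-c['R'].T@c['t']
    return o+d*(z-o[2])/d[2]
def proj(c,p):
    q=c['K']@(c['R']@np.asarray(p,float)+c['t']); return q[:2]/q[2]
def tri(obs):
    A=[];b=[]
    for c,uv in obs:
        P=c['K']@np.c_[c['R'],c['t']]
        for i in (0,1):
            r=uv[i]*P[2]-P[i]; A.append(r[:3]); b.append(-r[3])
    return np.linalg.lstsq(np.array(A),np.array(b),rcond=None)[0]
E
python3 - <<'E'
from h import *
import pickle
for n in ('scene','top','wrist'):
    c=cam(n,n+'0.png'); pickle.dump(c,open(n+'0.pkl','wb'))
    print(n,c['K'][0,0],-c['R'].T@c['t'])
s=manip.observe();print(s)
a=[cv2.imread('pics/%s0.png'%n) for n in('top','scene')]
E
```

```text
pics
scene 429.6306345702212 [1.22924444 0.5912062  1.45883782]
top 360.6589240666221 [0.4153447  0.01732827 1.36244854]
wrist 276.4837581388201 [ 0.32628593 -0.48070313  0.37383159]
{'time': 0.15, 'qpos': array([-1.24301327e+00,  1.50878309e-01,  1.43784022e+00, -6.41943274e-06,
        1.55380395e+00, -1.34001945e-01]), 'joint_vel': array([-0.00063916, -0.00227666, -0.00181262,  0.00034754,  0.00147026,
       -0.00124627]), 'joint_efforts': array([ 2.94578604e-03, -7.13379407e+01, -5.71039653e+01, -2.07268067e-04,
        7.07106519e-03, -4.69413590e-05]), 'position': array([ 0.25611588, -0.51462782,  0.24983178]), 'ee_rot': array([-4.62423117e-04,  9.73462419e-01,  2.28846460e-01, -4.81695161e-05]), 'force': array([ 0.11516659, -0.25117643,  0.07192844]), 'ft_torque': array([-0.03874041, -0.00099099,  0.07907571]), 'grip_force': 0.0, 'width': 0.0850372892273408}
```

View pics/top0.png

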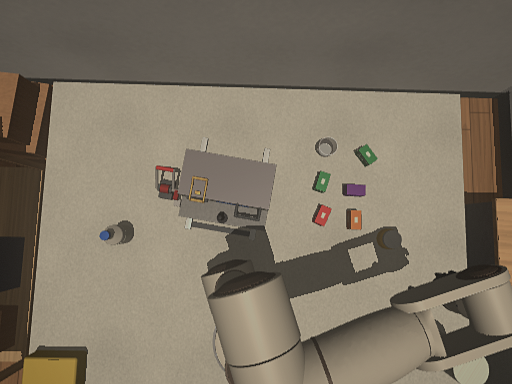

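View pics/scene0.png

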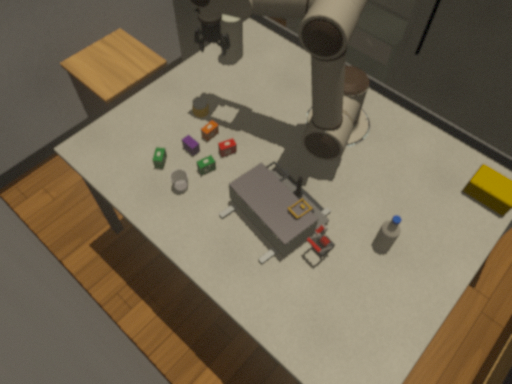

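The top view shows the case at about (228,185), the lever at (168,183), the post at (222,216), the hasp at (199,188) and the lid bar at (247,212). The carton candidates are green (322,181), green (366,155), red (322,214), orange (354,219) and purple (354,190, a look-alike). No blue carton is visible so far. The green one nearest the base should be (322,181), and I'll check that in a close crop.

```bash
python3 - <<'E'
from h import *
a=cv2.imread('pics/top0.png');b=cv2.imread('pics/scene0.png')
p=cv2.resize(a[130:245,148:280],None,fx=5,fy=5,interpolation=cv2.INTER_CUBIC)
cv2.imwrite('pics/c1.png',p)
q=cv2.resize(a[130:250,300:410],(550,600),interpolation=cv2.INTER_CUBIC)
cv2.imwrite('pics/c2.png',q)
q=cv2.resize(b[155:275,210:350],None,fx=5,fy=5,interpolation=cv2.INTER_CUBIC)
cv2.imwrite('pics/c3.png',q)
E
```

```text
(no output)
```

View pics/c1.png

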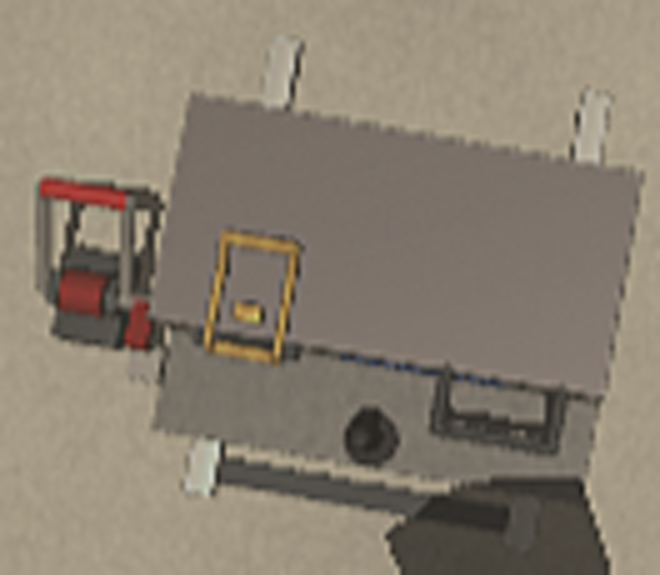

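View pics/c2.png

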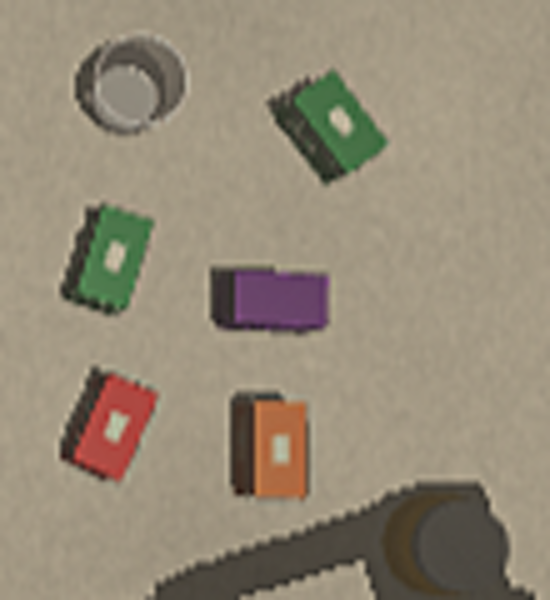

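View pics/c3.png

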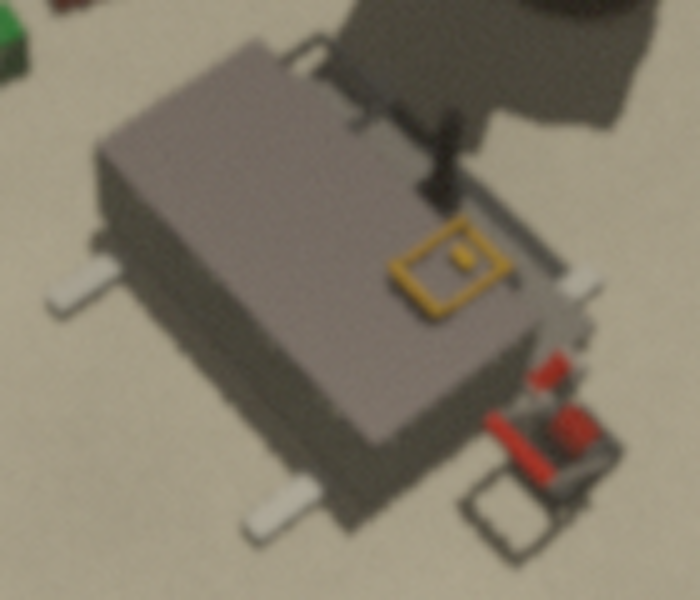

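The crops show the hasp end bar at c1 (262,238), the catch at (248,312), the hasp hinge at (245,352), the post top at (372,425), the lid bar at about (500,440) and the lever crossbar at (83,192). In c2 the carton-top centres are: nearer green (115,257), red (115,426), orange (281,450), purple (281,299) and farther green (341,122).

```bash
cat > m.py <<'E'
from h import *
import pickle
T=pickle.load(open('top0.pkl','rb'));S=pickle.load(open('scene0.pkl','rb'))
f=lambda u,v:(148+u/5-.4,130+v/5-.4)
g=lambda u,v:(300+u/5-.4,130+v/5-.4)
s3=lambda u,v:(210+u/5-.4,155+v/5-.4)
L=[ray(T,f(*p),.123) for p in((190,95),(643,170),(603,397),(160,320))]
for l in L: print('lid',l)
fl,fr,nr,nl=L
print('len',np.linalg.norm(fl-fr),np.linalg.norm(nl-nr),np.linalg.norm(fl-nl),np.linalg.norm(fr-nr))
d=(fl-fr)+(nl-nr); yaw=np.arctan2(d[1],d[0])-np.pi/2
e=(fl-nl)+(fr-nr); print('yaw',yaw,np.arctan2(e[1],e[0]))
SL=[ray(S,s3(*p),.123) for p in((378,445),(97,147),(258,38))]
print('scene fl,fr,nr',SL)
d=SL[0]-SL[1];print('yaw s',np.arctan2(d[1],d[0])-np.pi/2)
for n,p,z in(('lidbar',(500,442),.124),('haspbar',(262,238),.142),('catch',(248,305),.136),('hinge',(245,352),.12),('post',(372,422),.145),('leverbar',(83,192),.11),('railR',(592,125),.01)):
    print(n,ray(T,f(*p),z))
for n,p,z in(('haspbar s',(415,293),.142),('post s',(452,118),.145),('leverbar s',(518,448),.11),('lidbar s',(345,63),.124)): print(n,ray(S,s3(*p),z))
print('tri lever',tri([(T,f(83,192)),(S,s3(518,448))]))
def box(cnt): return cv2.minAreaRect(cnt)
hsv=cv2.cvtColor(T['image'],cv2.COLOR_BGR2HSV)
for n,(lo,hi) in dict(green=(50,80),red=(-8,6),orange=(7,20),purple=(130,165),blue=(95,128)).items():
    h=hsv[...,0].astype(int); h=np.where(h>170,h-180,h)
    m=((h>=lo)&(h<=hi)&(hsv[...,1]>110)&(hsv[...,2]>90)).astype('uint8')
    for c in cv2.findContours(m,0,1)[0]:
        if cv2.contourArea(c)>40:
            (u,v),wh,_=cv2.minAreaRect(c); q=cv2.boxPoints(cv2.minAreaRect(c))
            P=np.array([ray(T,x,.055)[:2] for x in q]); e=[P[1]-P[0],P[2]-P[1]]; e.sort(key=np.linalg.norm)
            print(n,(int(u),int(v)),P.mean(0).round(3),'size',[round(float(np.linalg.norm(x)),3) for x in e],'yaw long',round(float(np.arctan2(e[1][1],e[1][0])%np.pi),3))
E
python3 m.py
```

```text
lid [0.67513018 0.25197859 0.123     ]
lid [ 0.63053005 -0.06480942  0.123     ]
lid [ 0.47186554 -0.04004637  0.123     ]
lid [0.51745345 0.26539204 0.123     ]
len 0.3199122019587778 0.30882175845794685 0.1582462426417899 0.1605852880459565
yaw -0.14394165121211255 -0.12010059906916742
scene fl,fr,nr [array([0.67393504, 0.25121039, 0.123     ]), array([ 0.62939697, -0.06016652,  0.123     ]), array([ 0.47278286, -0.03952413,  0.123     ])]
yaw s -0.14207221703663908
lidbar [0.43942449 0.02985031 0.124     ]
haspbar [0.57353466 0.19512936 0.142     ]
catch [0.52808986 0.20362774 0.136     ]
hinge [0.49706517 0.20676302 0.12      ]
post [0.45040318 0.11594571 0.145     ]
leverbar [0.60690059 0.32577895 0.11      ]
railR [ 0.68386511 -0.03278366  0.01      ]
haspbar s [0.57399735 0.19920378 0.142     ]
post s [0.44199807 0.12519454 0.145     ]
leverbar s [0.60452321 0.32054654 0.11      ]
lidbar s [0.445648   0.02552143 0.124     ]
tri lever [0.60685697 0.32279777 0.11669051]
red (322, 215) [ 0.458 -0.24 ] size [0.039, 0.069] yaw long 2.742
red (163, 188) [0.541 0.338] size [0.027, 0.029] yaw long 1.43
red (164, 168) [0.614 0.34 ] size [0.014, 0.06] yaw long 1.471
orange (13, 380) [-0.126  0.809] size [0.042, 0.085] yaw long 2.15
orange (10, 360) [-0.062  0.827] size [0.062, 0.071] yaw long 1.587
orange (355, 219) [ 0.445 -0.361] size [0.033, 0.069] yaw long 3.133
orange (503, 241) [ 0.379 -0.9  ] size [0.06, 0.314] yaw long 3.086
orange (478, 145) [ 0.735 -0.824] size [0.124, 0.364] yaw long 3.136
orange (36, 117) [0.792 0.815] size [0.04, 0.267] yaw long 3.051
orange (9, 104) [0.838 0.921] size [0.066, 0.248] yaw long 0.096
blue (104, 235) [0.369 0.54 ] size [0.028, 0.028] yaw long 1.593
```

Both cameras agree on the lid corners and on a yaw of about -0.142. Lid and carton sizes match what was given. I'll align the tool with the runner (tool x = runner +y, tool y = runner +x) and travel to a hover over the hasp bar.

Emit:
{"op": "arm_command", "data": {"series": [{"xyz": [0, 0, 0], "angular": [0, 0, -0.0806], "jaw": 1}, {"xyz": [0, 0, 0], "angular": [0, 0, -0.0806], "jaw": 1}, {"xyz": [0, 0, 0], "angular": [0, 0, -0.0806], "jaw": 1}, {"xyz": [0, 0, 0], "angular": [0, 0, -0.0806], "jaw": 1}, {"xyz": [0, 0, 0], "angular": [0, 0, -0.0806], "jaw": 1}]}}

```text
time: 0.57
position: [0.2561, -0.5147, 0.25]
ee_rot: [-0.0, 0.86, 0.511, 0.0]
force: [-0.2, -0.4, 0.3]
width: 0.0852
grip_force: 0.0
```

Emit:
{"op": "arm_command", "data": {"series": [{"xyz": [0, 0, 0], "angular": [0, 0, -0.0806], "jaw": 1}, {"xyz": [0, 0, 0], "angular": [0, 0, -0.0806], "jaw": 1}, {"xyz": [0, 0, 0], "angular": [0, 0, -0.0806], "jaw": 1}, {"xyz": [0.17, 0.05, 0], "angular": [0, 0, 0], "jaw": 1}, {"xyz": [0.17, 0.05, 0], "angular": [0, 0, 0], "jaw": 1}]}}

```text
time: 0.98
position: [0.2852, -0.4501, 0.2493]
ee_rot: [-0.001, 0.756, 0.655, 0.0]
force: [0.6, 1.1, -0.0]
width: 0.0858
grip_force: 0.0
```

Emit:
{"op": "arm_command", "data": {"series": [{"xyz": [0.17, 0.05, 0], "angular": [0, 0, 0], "jaw": 1}, {"xyz": [0.17, 0.05, 0], "angular": [0, 0, 0], "jaw": 1}, {"xyz": [0.17, 0.05, 0], "angular": [0, 0, 0], "jaw": 1}, {"xyz": [0.17, 0.05, 0], "angular": [0, 0, 0], "jaw": 1}, {"xyz": [0.17, 0.05, 0], "angular": [0, 0, 0], "jaw": 1}]}}

```text
time: 1.4
position: [0.3593, -0.2874, 0.2502]
ee_rot: [-0.0, 0.756, 0.655, 0.0]
force: [0.4, -0.6, 0.6]
width: 0.0856
grip_force: 0.0
```

Emit:
{"op": "arm_command", "data": {"series": [{"xyz": [0.17, 0.05, 0], "angular": [0, 0, 0], "jaw": 1}, {"xyz": [0.17, 0.05, 0], "angular": [0, 0, 0], "jaw": 1}, {"xyz": [0.17, 0.05, 0], "angular": [0, 0, 0], "jaw": 1}, {"xyz": [0.17, 0.05, 0], "angular": [0, 0, 0], "jaw": 1}, {"xyz": [0.17, 0.05, 0], "angular": [0, 0, 0], "jaw": 1}]}}

```text
time: 1.82
position: [0.4329, -0.126, 0.2503]
ee_rot: [0.0, 0.755, 0.655, 0.0]
force: [0.9, -0.3, 0.1]
width: 0.0854
grip_force: 0.0
```

Emit:
{"op": "arm_command", "data": {"series": [{"xyz": [0.17, 0.05, 0], "angular": [0, 0, 0], "jaw": 0.5}, {"xyz": [0.17, 0.05, 0], "angular": [0, 0, 0], "jaw": 0.5}, {"xyz": [0.17, 0.05, 0], "angular": [0, 0, 0], "jaw": 0.5}, {"xyz": [0.17, 0.05, 0], "angular": [0, 0, 0], "jaw": 0.5}, {"xyz": [0.17, 0.05, 0], "angular": [0, 0, 0], "jaw": 0.5}]}}

```text
time: 2.23
position: [0.5064, 0.0353, 0.2502]
ee_rot: [-0.0, 0.755, 0.655, -0.0]
force: [-0.5, -0.7, 0.7]
width: 0.0429
grip_force: 0.0
```

```bash
cat >> h.py <<'E'
C=np.array([.573,.1037]); YAW=-0.142
def rf(p):
    d=np.asarray(p)[:2]-C; c,s=np.cos(YAW),np.sin(YAW); return np.array([c*d[0]+s*d[1],-s*d[0]+c*d[1]])
def st():
    s=manip.observe(); Rm=R.from_quat(np.roll(s['ee_rot'],-1)).as_matrix()
    print('t',round(s['time'],2),'pos',s['position'].round(4),'rf',rf(s['position']).round(4),'ty',np.arctan2(Rm[1,1],Rm[0,1]).round(4),'tz',Rm[:,2].round(3),'F',s['force'].round(1),'w',round(s['width'],4),'q',s['qpos'].round(2))
    return s
E
python3 - <<'E'
from h import *
import pickle
s=st(); w=cam('wrist'); t=cam('top');sc=cam('scene')
for n,c in(('wrist1',w),('top1',t),('scene1',sc)): pickle.dump(c,open(n+'.pkl','wb'))
hsv=[cv2.resize(c['image'],None,fx=k,fy=k,interpolation=cv2.INTER_CUBIC) for c,k in((w,1.5),)]
cv2.imwrite('pics/w1.png',hsv[0])
for p in((.5735,.197,.137),(.528,.2036,.13),(.497,.207,.115)): print(proj(w,p)*1.5)
E
```

```text
t 2.23 pos [0.5064 0.0353 0.2502] rf [-0.0562 -0.0771] ty -0.1416 tz [-0.  0. -1.] F [-0.5 -0.7  0.7] w 0.0429 q [-0.08  0.01  1.59  0.    1.54  0.06]
[480.84683601 -52.88066371]
[384.78863547 -46.41202334]
[326.29421809 -31.24461229]
```

View pics/w1.png

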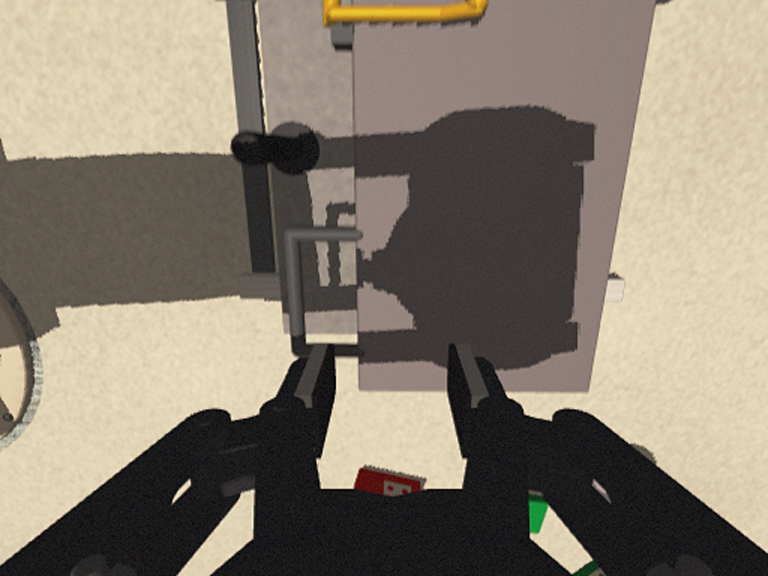

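The wrist view confirms the alignment, with the lid edge vertical in the image. The lid bar is at about (294,292), the post top at (249,148) and the hasp at the top edge. Next I'll move to hover over the hasp bar.

Emit:
{"op": "arm_command", "data": {"series": [{"xyz": [0.168, 0.05, 0], "angular": [0, 0, 0], "jaw": 0.4}, {"xyz": [0.168, 0.05, 0], "angular": [0, 0, 0], "jaw": 0.4}, {"xyz": [0.168, 0.05, 0], "angular": [0, 0, 0], "jaw": 0.4}, {"xyz": [0.168, 0.05, 0], "angular": [0, 0, 0], "jaw": 0.4}, {"xyz": [0.168, 0.05, 0], "angular": [0, 0, 0], "jaw": 0.4}]}}

```text
time: 2.8
position: [0.5798, 0.1931, 0.2503]
ee_rot: [0.0, 0.756, 0.655, -0.0]
force: [1.6, -0.3, 0.4]
width: 0.0342
grip_force: 0.0
```

```bash
python3 - <<'E'
from h import *
import pickle
w1=pickle.load(open('wrist1.pkl','rb'))
print('cam1 rf',rf(-w1['R'].T@w1['t']))
u=lambda x,y:((x-.25)/1.5,(y-.25)/1.5)
for n,p,z in(('lidbar',(294,292),.122),('lidedge',(357,300),.123),('post',(249,148),.145),('nearRightCorner',(358,389),.123),('farRight',(588,390),.123)): 
    q=ray(w1,u(*p),z); print(n,q.round(4),rf(q).round(4))
s=st(); w=cam('wrist');sc=cam('scene');t=cam('top'); pickle.dump(w,open('wrist2.pkl','wb'))
a=cv2.resize(w['image'],(560,420)); 
h=cv2.cvtColor(t['image'],cv2.COLOR_BGR2HSV); m=cv2.inRange(h,(97,110,60),(128,255,255)); print('blue top',[cv2.boundingRect(c) for c in cv2.findContours(m,0,1)[0]])
h=cv2.cvtColor(sc['image'],cv2.COLOR_BGR2HSV); m=cv2.inRange(h,(97,110,60),(128,255,255)); print('blue sc',[cv2.boundingRect(c) for c in cv2.findContours(m,0,1)[0]])
out=np.zeros((600,560,3),'uint8'); out[:420]=a; out[420:]=cv2.resize(t['image'][130:290,60:420],(560,180)) if 0 else 0
cv2.imwrite('pics/w2.png',cv2.resize(w['image'],None,fx=1.5,fy=1.5,interpolation=cv2.INTER_CUBIC))
E
```

```text
cam1 rf [-5.54956558e-02  1.43710825e-05]
lidbar [0.4437 0.0346 0.122 ] [-0.1182 -0.0867]
lidedge [0.483  0.0238 0.123 ] [-0.0777 -0.0918]
post [0.444  0.1234 0.145 ] [-0.1305  0.0013]
nearRightCorner [ 0.4728 -0.041   0.123 ] [-0.0787 -0.1574]
farRight [ 0.6304 -0.0643  0.123 ] [ 0.0806 -0.1581]
t 2.8 pos [0.5798 0.1931 0.2503] rf [-0.0059  0.0894] ty -0.1429 tz [-0. -0. -1.] F [ 1.6 -0.3  0.4] w 0.0342 q [ 0.2   0.23  1.35 -0.    1.57  0.34]
blue top [(100, 231, 9, 9)]
blue sc [(393, 216, 7, 7)]
```

View pics/w2.png

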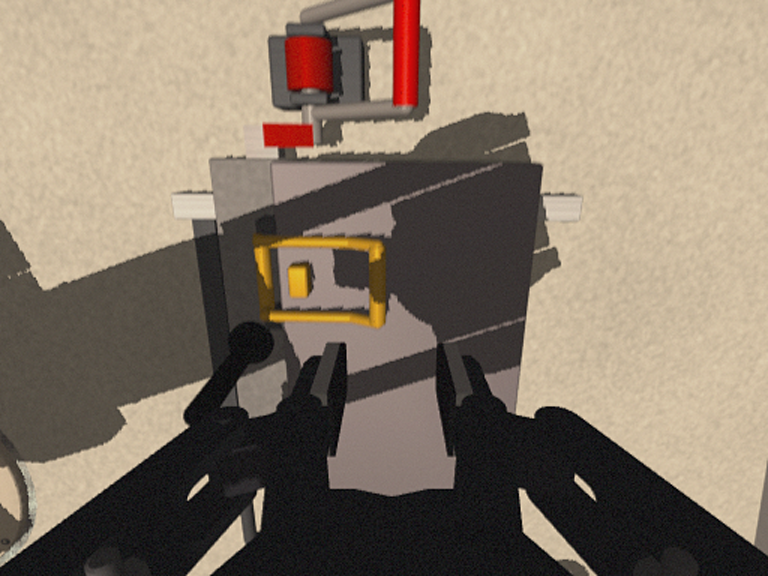

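The hasp bar is at (377,281), the catch at (300,281), the loop arms at y=242 and 318, the post top at (252,341) and the lever bar at (405,52). No blue carton is present in either camera.

```bash
python3 - <<'E'
from h import *
import pickle
w=pickle.load(open('wrist2.pkl','rb'))
u=lambda x,y:((x-.25)/1.5,(y-.25)/1.5)
for n,p,z in(('haspbar',(377,281),.142),('arm1',(330,242),.133),('arm2',(330,318),.133),('catch',(299,281),.136),('hinge',(265,285),.12),('post',(251,341),.145),('leverbar',(405,52),.112),('lever low end',(404,104),.112),('lid L',(541,162),.123),('lid nl',(274,162),.123)): 
    q=ray(w,u(*p),z); print(n,q.round(4),rf(q).round(4))
E
```

```text
haspbar [0.5727 0.1982 0.142 ] [-0.0137  0.0935]
arm1 [0.5481 0.2233 0.133 ] [-0.0416  0.1149]
arm2 [0.539  0.1756 0.133 ] [-0.0438  0.0663]
catch [0.5257 0.2031 0.136 ] [-0.0609  0.0917]
hinge [0.499  0.1991 0.12  ] [-0.0868  0.084 ]
post [0.4912 0.1722 0.145 ] [-0.0906  0.0563]
leverbar [0.6067 0.3205 0.112 ] [0.0026 0.2194]
lever low end [0.6025 0.2938 0.112 ] [0.0023 0.1924]
lid L [0.6768 0.2505 0.123 ] [0.0819 0.16  ]
lid nl [0.5229 0.2727 0.123 ] [-0.0735  0.1602]
```

Emit:
{"op": "arm_command", "data": {"series": [{"xyz": [0.008, -0.039, 0], "angular": [0, 0, 0], "jaw": 0.4}, {"xyz": [0, 0, 0.15], "angular": [0, 0, 0], "jaw": 0.4}, {"xyz": [0, 0, 0.15], "angular": [0, 0, 0], "jaw": 0.4}, {"xyz": [0, 0, 0.15], "angular": [0, 0, 0], "jaw": 0.4}, {"xyz": [0, 0, 0.065], "angular": [0, 0, 0], "jaw": 0.4}]}}

```text
time: 3.37
position: [0.5699, 0.1936, 0.1441]
ee_rot: [-0.001, 0.756, 0.655, -0.002]
force: [-0.2, -0.9, -1.4]
width: 0.0343
grip_force: 0.0
```

Emit:
{"op": "arm_command", "data": {"series": [{"xyz": [0, 0, 0], "angular": [0, 0, 0], "jaw": 0.2}, {"xyz": [0, 0, 0], "angular": [0, 0, 0], "jaw": 0}, {"xyz": [0, 0, 0], "angular": [0, 0, 0], "jaw": 0}, {"xyz": [0, 0, 0], "angular": [0, 0, 0], "jaw": 0}, {"xyz": [0, 0, 0], "angular": [0, 0, 0], "jaw": 0}]}}

```text
time: 3.78
position: [0.5721, 0.1949, 0.1491]
ee_rot: [0.001, 0.756, 0.655, 0.0]
force: [-4.1, -4.6, -0.5]
width: 0.0074
grip_force: 58.7
```

The width of 7.4 mm (under 10) suggests I'm holding only the top of the bar, so I'll reopen, go slightly lower and close again.

Emit:
{"op": "arm_command", "data": {"series": [{"xyz": [0, 0, 0], "angular": [0, 0, 0], "jaw": 0.35}, {"xyz": [0, 0, 0], "angular": [0, 0, 0], "jaw": 0.35}, {"xyz": [0, 0, 0.022], "angular": [0, 0, 0], "jaw": 0.35}, {"xyz": [0, 0, 0], "angular": [0, 0, 0], "jaw": 0.35}, {"xyz": [0, 0, 0], "angular": [0, 0, 0], "jaw": 0.35}]}}

```text
time: 4.2
position: [0.5719, 0.1954, 0.143]
ee_rot: [-0.0, 0.755, 0.655, 0.0]
force: [0.0, 0.6, -0.2]
width: 0.0301
grip_force: 0.0
```

Emit:
{"op": "arm_command", "data": {"series": [{"xyz": [0, 0, 0], "angular": [0, 0, 0], "jaw": 0.1}, {"xyz": [0, 0, 0], "angular": [0, 0, 0], "jaw": 0}, {"xyz": [0, 0, 0], "angular": [0, 0, 0], "jaw": 0}, {"xyz": [0, 0, 0], "angular": [0, 0, 0], "jaw": 0}, {"xyz": [0, 0, 0], "angular": [0, 0, 0], "jaw": 0}]}}

```text
time: 4.62
position: [0.572, 0.1954, 0.1431]
ee_rot: [0.0, 0.755, 0.655, 0.0]
force: [2.0, 0.7, -0.2]
width: 0.0076
grip_force: 58.5
```

Emit:
{"op": "arm_command", "data": {"series": [{"xyz": [0, -0.0205, -0.0545], "angular": [0, 0, 0], "jaw": 0}, {"xyz": [0, -0.0285, -0.051], "angular": [0, 0, 0], "jaw": 0}, {"xyz": [0, -0.036, -0.0465], "angular": [0, 0, 0], "jaw": 0}, {"xyz": [0, -0.0425, -0.04], "angular": [0, 0, 0], "jaw": 0}, {"xyz": [0, -0.0475, -0.0335], "angular": [0, 0, 0], "jaw": 0}]}}

```text
time: 5.03
position: [0.5366, 0.2005, 0.1891]
ee_rot: [0.0, 0.755, 0.655, 0.0]
force: [0.6, 4.0, -6.7]
width: 0.0079
grip_force: 58.4
```

Emit:
{"op": "arm_command", "data": {"series": [{"xyz": [0, -0.0525, -0.026], "angular": [0, 0, 0], "jaw": 0}, {"xyz": [0, -0.056, -0.018], "angular": [0, 0, 0], "jaw": 0}, {"xyz": [0, -0.0575, -0.009], "angular": [0, 0, 0], "jaw": 0}, {"xyz": [0, -0.0585, 0], "angular": [0, 0, 0], "jaw": 0}, {"xyz": [0, -0.058, 0.008], "angular": [0, 0, 0], "jaw": 0}]}}

```text
time: 5.45
position: [0.4811, 0.2085, 0.1992]
ee_rot: [0.001, 0.755, 0.655, 0.002]
force: [2.2, 6.5, -5.2]
width: 0.0086
grip_force: 39.9
```

Emit:
{"op": "arm_command", "data": {"series": [{"xyz": [0, -0.056, 0.017], "angular": [0, 0, 0], "jaw": 0}, {"xyz": [0, -0.0525, 0.0245], "angular": [0, 0, 0], "jaw": 0}, {"xyz": [0, -0.049, 0.033], "angular": [0, 0, 0], "jaw": 0}, {"xyz": [0, -0.043, 0.039], "angular": [0, 0, 0], "jaw": 0}, {"xyz": [0, -0.0365, 0.0455], "angular": [0, 0, 0], "jaw": 0}]}}

```text
time: 5.87
position: [0.4335, 0.2155, 0.1664]
ee_rot: [0.0, 0.755, 0.655, 0.001]
force: [4.2, 9.2, -1.0]
width: 0.0076
grip_force: 61.2
```

Emit:
{"op": "arm_command", "data": {"series": [{"xyz": [0, 0, 0], "angular": [0, 0, 0], "jaw": 0.35}, {"xyz": [0, 0, 0], "angular": [0, 0, 0], "jaw": 0.35}, {"xyz": [0, 0, 0], "angular": [0, 0, 0], "jaw": 0.35}, {"xyz": [0, 0, -0.16], "angular": [0, 0, 0], "jaw": 0.35}, {"xyz": [0, 0, -0.16], "angular": [0, 0, 0], "jaw": 0.35}]}}

```text
time: 6.28
position: [0.4338, 0.2145, 0.2294]
ee_rot: [-0.0, 0.756, 0.655, -0.001]
force: [0.3, -0.8, 0.4]
width: 0.03
grip_force: 0.0
```

Emit:
{"op": "arm_command", "data": {"series": [{"xyz": [-0.181, 0.035, 0], "angular": [0, 0, 0], "jaw": 0.35}, {"xyz": [-0.181, 0.035, 0], "angular": [0, 0, 0], "jaw": 0.35}, {"xyz": [-0.181, 0.035, 0], "angular": [0, 0, 0], "jaw": 0.35}, {"xyz": [-0.181, 0.035, 0], "angular": [0, 0, 0], "jaw": 0.35}, {"xyz": [-0.181, 0.035, 0], "angular": [0, 0, 0], "jaw": 0.35}]}}

```text
time: 6.7
position: [0.4433, 0.029, 0.2299]
ee_rot: [0.0, 0.755, 0.655, 0.0]
force: [1.4, 0.0, 0.4]
width: 0.0296
grip_force: 0.0
```

```bash
python3 - <<'E'
from h import *
import pickle
s=st(); w=cam('wrist'); pickle.dump(w,open('wrist3.pkl','wb'))
for p in((-.119,-.09,.124),(-.119,-.13,.124),(-.119,-.05,.124)):
    c,q=np.cos(YAW),np.sin(YAW); P=np.array([C[0]+c*p[0]-q*p[1],C[1]+q*p[0]+c*p[1],p[2]]); uv=proj(w,P); print(uv*1.5)
    cv2.circle(w['image'],tuple(int(round(x)) for x in uv),2,(0,0,255),-1)
cv2.imwrite('pics/w3.png',cv2.resize(w['image'],None,fx=1.5,fy=1.5))
E
```

```text
t 6.7 pos [0.4433 0.029  0.2299] rf [-0.1178 -0.0923] ty -0.1416 tz [ 0.001 -0.    -1.   ] F [1.4 0.  0.4] w 0.0296 q [-0.11 -0.12  1.75 -0.    1.51  0.03]
[387.87600121 284.90669196]
[388.04371804 347.01792567]
[387.69054589 216.2262957 ]
```

View pics/w3.png

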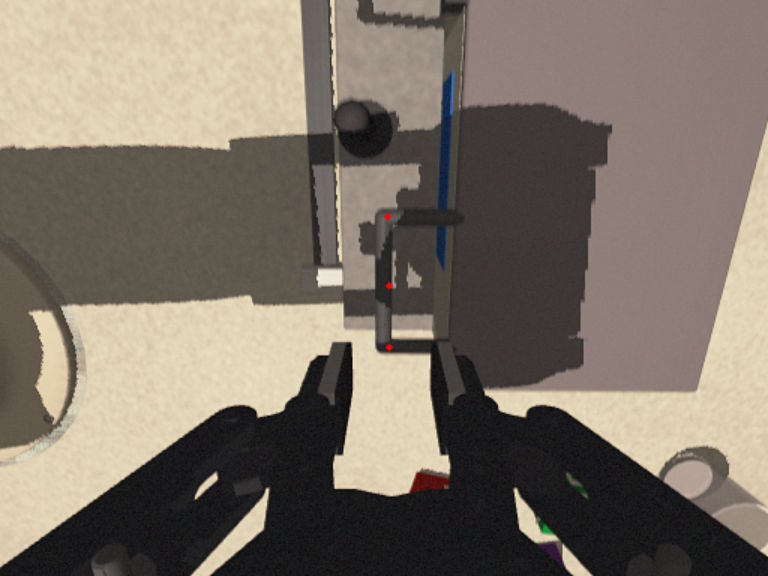

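The bar lies at (384,283), about 2 mm nearer than predicted. I'll descend on it and grip.

Emit:
{"op": "arm_command", "data": {"series": [{"xyz": [0.008, -0.018, 0.05], "angular": [0, 0, 0], "jaw": 0.35}, {"xyz": [0, 0, 0.15], "angular": [0, 0, 0], "jaw": 0.35}, {"xyz": [0, 0, 0.15], "angular": [0, 0, 0], "jaw": 0.35}, {"xyz": [0, 0, 0.15], "angular": [0, 0, 0], "jaw": 0.35}, {"xyz": [0, 0, 0.015], "angular": [0, 0, 0], "jaw": 0.35}]}}

```text
time: 7.17
position: [0.4378, 0.0337, 0.1218]
ee_rot: [-0.002, 0.755, 0.655, -0.002]
force: [-0.9, 0.1, -1.7]
width: 0.0299
grip_force: 0.0
```

Emit:
{"op": "arm_command", "data": {"series": [{"xyz": [0, 0, 0], "angular": [0, 0, 0], "jaw": 0.15}, {"xyz": [0, 0, 0], "angular": [0, 0, 0], "jaw": 0}, {"xyz": [0, 0, 0], "angular": [0, 0, 0], "jaw": 0}, {"xyz": [0, 0, 0], "angular": [0, 0, 0], "jaw": 0}, {"xyz": [0, 0, 0], "angular": [0, 0, 0], "jaw": 0}]}}

```text
time: 7.58
position: [0.4406, 0.0332, 0.1274]
ee_rot: [0.0, 0.755, 0.655, 0.001]
force: [-1.2, 3.0, 2.0]
width: 0.0076
grip_force: 58.9
```

```bash
python3 - <<'E'
from h import *
st()
a=np.arctan2(.004,.2)+np.linspace(0,1.62,16)
# bar relative to the hinge: near side (-x)
x=-.2*np.cos(a); z=.2*np.sin(a)
for i in range(15): print(i+1,'y',round((x[i+1]-x[i])/.2,3),'z',round(-(z[i+1]-z[i])/.2,3))
E
```

```text
t 7.58 pos [0.4406 0.0332 0.1274] rf [-0.1211 -0.0885] ty -0.1416 tz [ 0.002  0.    -1.   ] F [-1.2  3.   2. ] w 0.0076 q [-0.1  -0.05  1.91  0.    1.29  0.04]
1 y 0.008 z -0.108
2 y 0.02 z -0.106
3 y 0.031 z -0.103
4 y 0.042 z -0.1
5 y 0.052 z -0.094
6 y 0.062 z -0.088
7 y 0.071 z -0.081
8 y 0.08 z -0.073
9 y 0.087 z -0.064
10 y 0.093 z -0.054
11 y 0.099 z -0.044
12 y 0.103 z -0.033
13 y 0.106 z -0.022
14 y 0.107 z -0.01
15 y 0.108 z 0.002
```

Emit:
{"op": "arm_command", "data": {"series": [{"xyz": [0, 0.008, -0.108], "angular": [0, 0, 0], "jaw": 0}, {"xyz": [0, 0.02, -0.106], "angular": [0, 0, 0], "jaw": 0}, {"xyz": [0, 0.031, -0.103], "angular": [0, 0, 0], "jaw": 0}, {"xyz": [0, 0.042, -0.1], "angular": [0, 0, 0], "jaw": 0}, {"xyz": [0, 0.052, -0.094], "angular": [0, 0, 0], "jaw": 0}]}}

```text
time: 8.0
position: [0.4704, 0.0288, 0.2302]
ee_rot: [0.0, 0.755, 0.655, 0.0]
force: [-0.6, 2.2, -4.4]
width: 0.0071
grip_force: 58.4
```

Emit:
{"op": "arm_command", "data": {"series": [{"xyz": [0, 0.062, -0.088], "angular": [0, 0, 0], "jaw": 0}, {"xyz": [0, 0.071, -0.081], "angular": [0, 0, 0], "jaw": 0}, {"xyz": [0, 0.08, -0.073], "angular": [0, 0, 0], "jaw": 0}, {"xyz": [0, 0.087, -0.064], "angular": [0, 0, 0], "jaw": 0}, {"xyz": [0, 0.093, -0.054], "angular": [0, 0, 0], "jaw": 0}]}}

```text
time: 8.42
position: [0.5486, 0.0172, 0.3022]
ee_rot: [0.0, 0.755, 0.655, 0.0]
force: [-4.6, -2.1, 0.4]
width: 0.0072
grip_force: 58.7
```

Emit:
{"op": "arm_command", "data": {"series": [{"xyz": [0, 0.099, -0.044], "angular": [0, 0, 0], "jaw": 0}, {"xyz": [0, 0.103, -0.033], "angular": [0, 0, 0], "jaw": 0}, {"xyz": [0, 0.106, -0.022], "angular": [0, 0, 0], "jaw": 0}, {"xyz": [0, 0.107, -0.01], "angular": [0, 0, 0], "jaw": 0}, {"xyz": [0, 0.108, 0.002], "angular": [0, 0, 0], "jaw": 0}]}}

```text
time: 8.83
position: [0.6526, 0.0016, 0.3258]
ee_rot: [0.002, 0.756, 0.655, 0.001]
force: [-9.9, -7.1, 31.8]
width: 0.0069
grip_force: 61.2
```

Emit:
{"op": "arm_command", "data": {"series": [{"xyz": [0, 0, -0.012], "angular": [0, 0, 0], "jaw": 0}, {"xyz": [0, 0, 0], "angular": [0, 0, 0], "jaw": 0.35}, {"xyz": [0, 0, 0], "angular": [0, 0, 0], "jaw": 0.35}, {"xyz": [0, 0, 0], "angular": [0, 0, 0], "jaw": 0.35}, {"xyz": [0, 0, -0.18], "angular": [0, 0, 0], "jaw": 0.35}]}}

```text
time: 9.25
position: [0.6505, 0.003, 0.3542]
ee_rot: [-0.004, 0.755, 0.655, -0.003]
force: [1.7, -0.4, -1.0]
width: 0.0299
grip_force: 0.0
```

Emit:
{"op": "arm_command", "data": {"series": [{"xyz": [0, 0, -0.08], "angular": [0, 0, 0], "jaw": 0.6}, {"xyz": [-0.08, -0.18, 0], "angular": [0, 0, 0], "jaw": 0.8}, {"xyz": [-0.08, -0.18, 0], "angular": [0, 0, 0], "jaw": 0.8}, {"xyz": [-0.08, -0.18, 0], "angular": [0, 0, 0], "jaw": 0.8}, {"xyz": [-0.18, -0.1, 0], "angular": [0, 0, 0], "jaw": 0.8}]}}

```text
time: 9.67
position: [0.5102, -0.0602, 0.3772]
ee_rot: [0.0, 0.754, 0.656, 0.001]
force: [0.2, -1.1, 0.3]
width: 0.0679
grip_force: 0.0
```

```bash
cat > cart.py <<'E'
from h import *
def carts(T,z=.055):
    hsv=cv2.cvtColor(T['image'],cv2.COLOR_BGR2HSV); h=hsv[...,0].astype(int); h=np.where(h>170,h-180,h)
    for n,(lo,hi) in dict(green=(50,80),red=(-8,5),orange=(7,20),purple=(130,165)).items():
        m=((h>=lo)&(h<=hi)&(hsv[...,1]>100)&(hsv[...,2]>80)).astype('uint8')
        for c in cv2.findContours(m,0,1)[0]:
            if 60<cv2.contourArea(c)<400:
                k=cv2.minAreaRect(c); q=cv2.boxPoints(k)
                P=np.array([ray(T,x,z)[:2] for x in q]); e=[P[1]-P[0],P[2]-P[1]]; e.sort(key=np.linalg.norm)
                p=P.mean(0)
                if -.5<p[1]<.3 and .2<p[0]<.9: print(n,'px',[int(x) for x in k[0]],p.round(4),'rf',rf(p).round(4),'size',[round(float(np.linalg.norm(x)),3) for x in e],'yaw',round(float((np.arctan2(e[1][1],e[1][0])+np.pi/2)%np.pi-np.pi/2),3))
E
python3 - <<'E'
from cart import *
import pickle
st(); t=cam('top'); carts(t); pickle.dump(t,open('top2.pkl','wb'))
cv2.imwrite('pics/t2.png',cv2.resize(t['image'][120:270,150:400],None,fx=3,fy=3,interpolation=cv2.INTER_CUBIC))
E
```

```text
t 9.67 pos [ 0.5102 -0.0602  0.3772] rf [-0.0389 -0.1711] ty -0.1388 tz [ 0.002  0.    -1.   ] F [ 0.2 -1.1  0.3] w 0.0679 q [-0.27  0.01  1.34  0.    1.79 -0.13]
orange px [355, 219] [ 0.4445 -0.361 ] rf [-0.0614 -0.4782] size [0.033, 0.069] yaw -0.009
orange px [196, 192] [0.5284 0.217 ] rf [-0.0602  0.1059] size [0.058, 0.08] yaw -0.277
```

View pics/t2.png

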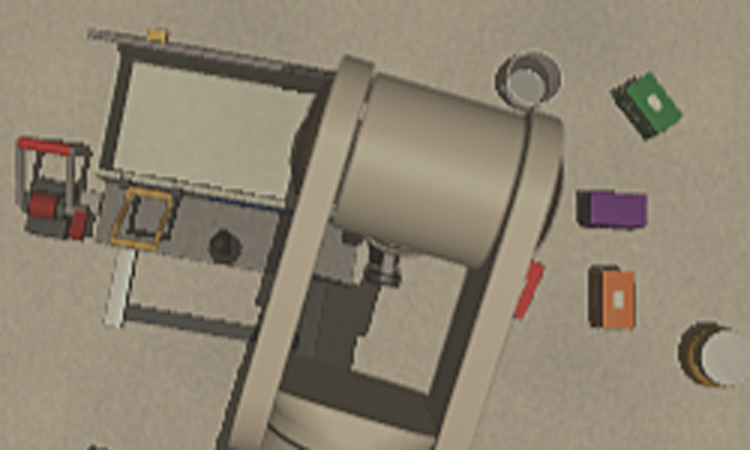

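The lid stands upright and the hasp leans out. The red carton is partly hidden by the arm. I'll move over the cartons and use the wrist camera to measure them.

Emit:
{"op": "arm_command", "data": {"series": [{"xyz": [-0.168, 0, 0.06], "angular": [0, 0, 0], "jaw": 0.8}, {"xyz": [-0.168, 0, 0.06], "angular": [0, 0, 0], "jaw": 0.8}, {"xyz": [-0.168, 0, 0.06], "angular": [0, 0, 0], "jaw": 0.8}, {"xyz": [-0.168, 0, 0.06], "angular": [0, 0, 0], "jaw": 0.8}, {"xyz": [-0.168, 0, 0.06], "angular": [0, 0, 0], "jaw": 0.8}]}}

```text
time: 10.13
position: [0.4886, -0.23, 0.3163]
ee_rot: [0.001, 0.755, 0.655, 0.0]
force: [0.3, -0.0, -0.2]
width: 0.0684
grip_force: 0.0
```

Emit:
{"op": "arm_command", "data": {"series": [{"xyz": [-0.168, 0, 0.06], "angular": [0, 0, 0], "jaw": 0.8}, {"xyz": [-0.168, 0, 0.06], "angular": [0, 0, 0], "jaw": 0.8}, {"xyz": [-0.168, 0, 0.06], "angular": [0, 0, 0], "jaw": 0.8}, {"xyz": [-0.168, 0, 0.06], "angular": [0, 0, 0], "jaw": 0.8}, {"xyz": [0, 0, 0], "angular": [0, 0, 0], "jaw": 0.8}]}}

```text
time: 10.55
position: [0.4685, -0.3659, 0.2654]
ee_rot: [-0.001, 0.757, 0.654, -0.001]
force: [-0.0, -0.5, -1.3]
width: 0.0683
grip_force: 0.0
```

```bash
python3 - <<'E'
from cart import *
import pickle
st(); t=cam('top'); print('top'); carts(t); w=cam('wrist'); pickle.dump(w,open('wrist4.pkl','wb'))
cv2.imwrite('pics/w4.png',cv2.resize(w['image'],None,fx=1.5,fy=1.5,interpolation=cv2.INTER_CUBIC))
E
```

```text
t 10.55 pos [ 0.4685 -0.3659  0.2654] rf [-0.0369 -0.4796] ty -0.1453 tz [-0.003  0.001 -1.   ] F [-0.  -0.5 -1.3] w 0.0683 q [-0.79  0.19  1.36 -0.    1.59 -0.65]
top
green px [367, 154] [ 0.6874 -0.4074] rf [ 0.1855 -0.4898] size [0.035, 0.064] yaw 0.64
red px [323, 212] [ 0.4677 -0.2446] rf [-0.0549 -0.3597] size [0.039, 0.048] yaw -0.399
orange px [196, 192] [0.5284 0.217 ] rf [-0.0602  0.1059] size [0.058, 0.08] yaw -0.277
```

View pics/w4.png

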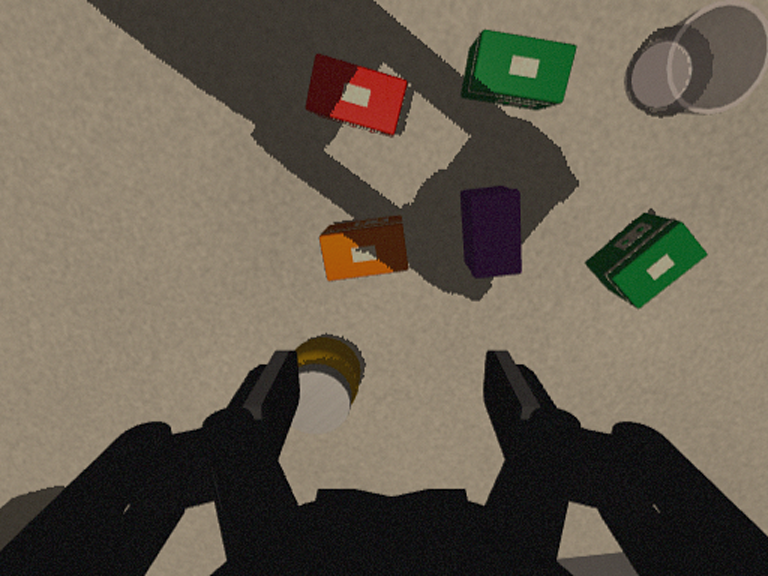

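The wrist view shows the tops as red (357,95), near green (523,68), orange (365,253), purple (491,231) and far green (655,262). The tin is at about (325,395).

```bash
python3 - <<'E'
from h import *
import pickle
w=pickle.load(open('wrist4.pkl','rb')); T=pickle.load(open('top0.pkl','rb'))
u=lambda p:((p[0]-.25)/1.5,(p[1]-.25)/1.5)
for n,q,g in(('red',[(316,55),(410,78),(395,135),(306,112)],(115,426)),('green',[(483,31),(577,45),(563,104),(470,92)],(115,257)),('orange',[(320,237),(403,227),(408,269),(328,281)],(281,450))):
    P=np.array([ray(w,u(p),.055)[:2] for p in q]); e=(P[1]-P[0])+(P[2]-P[3]); a=np.arctan2(e[1],e[0])
    m=P.mean(0); tp=ray(T,(300+g[0]/5-.4,130+g[1]/5-.4),.055)[:2]
    print(n,m.round(4),'top0',tp.round(4),'rf',rf(m).round(4),'yaw',a.round(3),'rel runner',(a-YAW).round(3),'size',np.linalg.norm(e)/2,np.linalg.norm(P[3]-P[0]))
for p in((325,395),): print('tin',rf(ray(w,u(p),.065)))
E
```

```text
red [ 0.461 -0.245] top0 [ 0.4586 -0.2411] rf [-0.0615 -0.3611] yaw -0.374 rel runner -0.232 size 0.06940640359165721 0.03947872530214266
green [ 0.5841 -0.2449] top0 [ 0.5822 -0.2407] rf [ 0.0603 -0.3435] yaw -0.269 rel runner -0.127 size 0.06949100754768701 0.040370717297226126
orange [ 0.4468 -0.365 ] top0 [ 0.4441 -0.3621] rf [-0.0586 -0.4819] yaw -0.007 rel runner 0.135 size 0.06858842390931849 0.038170313828508086
tin [-0.09667848 -0.61004901]
```

Emit:
{"op": "arm_command", "data": {"series": [{"xyz": [0.15, -0.0325, 0], "angular": [0, 0, 0], "jaw": 0.85}, {"xyz": [0.15, -0.0325, 0], "angular": [0, 0, 0], "jaw": 0.85}, {"xyz": [0.15, -0.0325, 0], "angular": [0, 0, 0], "jaw": 0.85}, {"xyz": [0.15, -0.0325, 0], "angular": [0, 0, 0], "jaw": 0.85}, {"xyz": [0, 0, 0], "angular": [0, 0, -0.0744], "jaw": 0.85}]}}

```text
time: 11.07
position: [0.4615, -0.234, 0.27]
ee_rot: [0.001, 0.718, 0.696, 0.001]
force: [-0.3, -0.3, 0.1]
width: 0.0725
grip_force: 0.0
```

Emit:
{"op": "arm_command", "data": {"series": [{"xyz": [0, 0, 0], "angular": [0, 0, -0.0744], "jaw": 0.85}, {"xyz": [0, 0, 0], "angular": [0, 0, -0.0744], "jaw": 0.85}, {"xyz": [0, 0, 0], "angular": [0, 0, -0.0744], "jaw": 0.85}, {"xyz": [0, 0, 0], "angular": [0, 0, -0.0744], "jaw": 0.85}, {"xyz": [0, 0, 0], "angular": [0, 0, -0.0744], "jaw": 0.85}]}}

```text
time: 11.48
position: [0.4619, -0.2379, 0.2694]
ee_rot: [0.001, 0.495, 0.869, 0.0]
force: [0.5, -0.5, 0.3]
width: 0.0726
grip_force: 0.0
```

Emit:
{"op": "arm_command", "data": {"series": [{"xyz": [0, 0, 0], "angular": [0, 0, -0.0744], "jaw": 0.85}, {"xyz": [0, 0, 0], "angular": [0, 0, -0.0744], "jaw": 0.85}, {"xyz": [0, 0, 0], "angular": [0, 0, -0.0744], "jaw": 0.85}, {"xyz": [0, 0, 0], "angular": [0, 0, -0.0744], "jaw": 0.85}, {"xyz": [0, 0, 0], "angular": [0, 0, -0.0744], "jaw": 0.85}]}}

```text
time: 11.9
position: [0.4619, -0.238, 0.2694]
ee_rot: [0.001, 0.237, 0.972, -0.0]
force: [0.3, 0.3, 0.1]
width: 0.0726
grip_force: 0.0
```

Emit:
{"op": "arm_command", "data": {"series": [{"xyz": [0, 0, 0], "angular": [0, 0, -0.0744], "jaw": 0.85}, {"xyz": [0, 0, 0], "angular": [0, 0, 0], "jaw": 0.85}]}}

```text
time: 12.07
position: [0.4619, -0.2381, 0.2693]
ee_rot: [0.001, 0.182, 0.983, -0.0]
force: [-0.1, 0.3, -0.3]
width: 0.0724
grip_force: 0.0
```

```bash
cat >> h.py <<'E'
def go(p,a=None):
    "print shift to world/xy z target p in tool units (current tool axes) and turn units about tool z to make tool-y heading a"
    s=manip.observe(); Rm=R.from_quat(np.roll(s['ee_rot'],-1)).as_matrix()
    print('shift',(Rm.T@(np.array(p)-s['position'])/.2).round(3),'turn',None if a is None else round(-((a-np.arctan2(Rm[1,1],Rm[0,1])+np.pi/2)%np.pi-np.pi/2)/1.5,4))
def wf(x,y):
    c,s=np.cos(YAW),np.sin(YAW); return C+[c*x-s*y,s*x+c*y]
E
python3 - <<'E'
from cart import *
st(); go((.4598,-.243,.038),-.374+np.pi/2); t=cam('top'); carts(t); w=cam('wrist'); 
hs=cv2.cvtColor(w['image'],cv2.COLOR_BGR2HSV); m=cv2.inRange(hs,(0,140,60),(6,255,255))|cv2.inRange(hs,(174,140,60),(180,255,255))
for c in cv2.findContours(m,0,1)[0]:
    if cv2.contourArea(c)>200:
        k=cv2.minAreaRect(c);print(k,[ray(w,p,.055)[:2].round(4) for p in cv2.boxPoints(k)])
E
```

```text
t 12.07 pos [ 0.4619 -0.2381  0.2693] rf [-0.0617 -0.3541] ty 1.2047 tz [ 0.002 -0.001 -1.   ] F [-0.1  0.3 -0.3] w 0.0724 q [-0.62  0.03  1.53  0.    1.58 -1.83]
shift [ 0.003 -0.027  1.156] turn 0.0052
orange px [196, 192] [0.5285 0.2176] rf [-0.0601  0.1065] size [0.059, 0.08] yaw -0.277
((255.91754150390625, 161.81443786621094), (32.05780792236328, 58.57588195800781), 2.6025619506835938) [array([ 0.4827, -0.2774]), array([ 0.4154, -0.2456]), array([ 0.4312, -0.2103]), array([ 0.4996, -0.2398])]
```

Emit:
{"op": "arm_command", "data": {"series": [{"xyz": [0.008, -0.027, 0.165], "angular": [0, 0, 0.008], "jaw": 0.85}, {"xyz": [0, 0, 0.165], "angular": [0, 0, 0.008], "jaw": 0.85}, {"xyz": [0, 0, 0.165], "angular": [0, 0, 0], "jaw": 0.85}, {"xyz": [0, 0, 0.165], "angular": [0, 0, 0], "jaw": 0.85}, {"xyz": [0, 0, 0.165], "angular": [0, 0, 0], "jaw": 0.85}]}}

```text
time: 12.58
position: [0.4582, -0.2432, 0.1023]
ee_rot: [0.0, 0.199, 0.98, -0.0]
force: [1.1, -0.6, -1.3]
width: 0.0726
grip_force: 0.0
```

Emit:
{"op": "arm_command", "data": {"series": [{"xyz": [0, 0, 0.165], "angular": [0, 0, 0], "jaw": 0.85}, {"xyz": [0, 0, 0.165], "angular": [0, 0, 0], "jaw": 0.85}, {"xyz": [0, 0, 0], "angular": [0, 0, 0], "jaw": 0.85}, {"xyz": [0, 0, 0], "angular": [0, 0, 0], "jaw": 0.4}, {"xyz": [0, 0, 0], "angular": [0, 0, 0], "jaw": 0.4}]}}

```text
time: 13.0
position: [0.4591, -0.244, 0.0393]
ee_rot: [0.001, 0.198, 0.98, -0.0]
force: [0.3, -0.3, 1.0]
width: 0.0496
grip_force: 0.0
```

Emit:
{"op": "arm_command", "data": {"series": [{"xyz": [0, 0, 0], "angular": [0, 0, 0], "jaw": 0.2}, {"xyz": [0, 0, 0], "angular": [0, 0, 0], "jaw": 0.2}, {"xyz": [0, 0, 0], "angular": [0, 0, 0], "jaw": 0.2}, {"xyz": [0, 0, -0.1], "angular": [0, 0, 0], "jaw": 0.2}, {"xyz": [0, 0, -0.15], "angular": [0, 0, 0], "jaw": 0.2}]}}

```text
time: 13.42
position: [0.4575, -0.2431, 0.0873]
ee_rot: [-0.001, 0.198, 0.98, 0.001]
force: [0.3, -0.6, -2.3]
width: 0.0391
grip_force: 60.8
```

```bash
python3 - <<'E'
from h import *
st(); p=wf(0,-.09); print(p); go((*p,.25),YAW+np.pi/2)
E
```

```text
t 13.42 pos [ 0.4575 -0.2431  0.0873] rf [-0.0653 -0.3596] ty 1.1727 tz [-0.002  0.002 -1.   ] F [ 0.3 -0.6 -2.3] w 0.0391 q [-0.64  0.15  1.78  0.    1.21 -1.81]
[0.56026291 0.01460586]
shift [ 0.028  1.387 -0.813] turn -0.1707
```

Emit:
{"op": "arm_command", "data": {"series": [{"xyz": [0, 0, -0.163], "angular": [0, 0, -0.057], "jaw": 0.2}, {"xyz": [0, 0, -0.163], "angular": [0, 0, -0.057], "jaw": 0.2}, {"xyz": [0, 0, -0.163], "angular": [0, 0, -0.057], "jaw": 0.2}, {"xyz": [0, 0, -0.163], "angular": [0, 0, 0], "jaw": 0.2}, {"xyz": [0, 0, -0.163], "angular": [0, 0, 0], "jaw": 0.2}]}}

```text
time: 13.83
position: [0.4579, -0.2434, 0.2537]
ee_rot: [0.001, 0.07, 0.998, -0.001]
force: [0.1, -1.4, -2.4]
width: 0.0394
grip_force: 61.0
```

Emit:
{"op": "arm_command", "data": {"series": [{"xyz": [-0.041, 0.1685, 0], "angular": [0, 0, 0], "jaw": 0.2}, {"xyz": [-0.041, 0.1685, 0], "angular": [0, 0, 0], "jaw": 0.2}, {"xyz": [-0.041, 0.1685, 0], "angular": [0, 0, 0], "jaw": 0.2}, {"xyz": [-0.041, 0.1685, 0], "angular": [0, 0, 0], "jaw": 0.2}, {"xyz": [-0.041, 0.1685, 0], "angular": [0, 0, 0], "jaw": 0.2}]}}

```text
time: 14.25
position: [0.5227, -0.081, 0.2522]
ee_rot: [0.001, 0.071, 0.997, -0.0]
force: [0.4, -1.3, -1.7]
width: 0.039
grip_force: 61.3
```

Emit:
{"op": "arm_command", "data": {"series": [{"xyz": [-0.041, 0.1685, 0], "angular": [0, 0, 0], "jaw": 0.2}, {"xyz": [-0.041, 0.1685, 0], "angular": [0, 0, 0], "jaw": 0.2}, {"xyz": [-0.041, 0.1685, 0], "angular": [0, 0, 0], "jaw": 0.2}, {"xyz": [0, 0, 0], "angular": [0, 0, 0], "jaw": 0.2}]}}

```text
time: 14.58
position: [0.5622, 0.0189, 0.2518]
ee_rot: [0.001, 0.069, 0.998, 0.001]
force: [0.4, 0.1, -1.6]
width: 0.0392
grip_force: 61.4
```

```bash
python3 - <<'E'
from cart import *
s=st(); go((*wf(0,-.09),.078),YAW+np.pi/2); w=cam('wrist'); t=cam('top');carts(t)
cv2.imwrite('pics/w5.png',w['image'])
for p in((-.074,0),(-.074,-.154),(.074,-.154),(.074,0)): print(p,proj(w,(*wf(*p),.115)))
E
```

```text
t 14.58 pos [0.5622 0.0189 0.2518] rf [ 0.0013 -0.0855] ty 1.433 tz [ 0.002  0.002 -1.   ] F [ 0.4  0.1 -1.6] w 0.0392 q [-0.1   0.12  1.47  0.    1.55 -1.54]
shift [ 0.008 -0.024  0.869] turn 0.0028
orange px [355, 219] [ 0.4445 -0.361 ] rf [-0.0614 -0.4782] size [0.033, 0.069] yaw -0.009
orange px [196, 192] [0.5284 0.217 ] rf [-0.0602  0.1059] size [0.058, 0.08] yaw -0.277
(-0.074, 0) [356.10082975 102.3841937 ]
(-0.074, -0.154) [185.05876616 101.77293817]
(0.074, -0.154) [196.15781165 247.71366526]
(0.074, 0) [340.99564681 248.04392033]
```

View pics/w5.png

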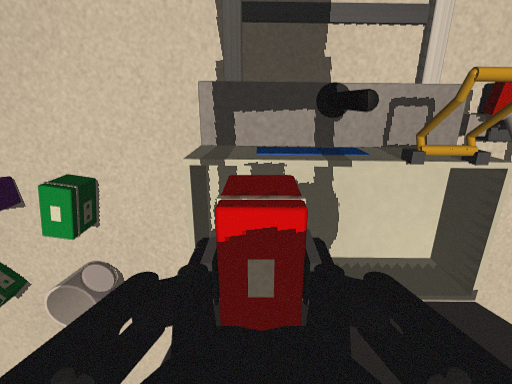

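The front rim appears at row ~155, not the predicted 102, so the case may have slid towards home during the lid swing. I'll measure it.

```bash
python3 - <<'E'
from h import *
w=cam('wrist')
for n,p,z in(('rim FL inner',(193,163),.115),('rim FR',(500,163),.115),('front edge',(300,147),.115),('hasp hinge L',(413,155),.115),('post top',(372,100),.145),('board left near',(199,82),.03),('hasp bar',(500,74),.16)):
    print(n,rf(ray(w,p,z)).round(4))
E
```

```text
rim FL inner [-0.0185 -0.1548]
rim FR [-0.0192  0.1401]
front edge [-0.0342 -0.0527]
hasp hinge L [-0.0268  0.0552]
post top [-0.0765 -0.0015]
board left near [-0.0963 -0.162 ]
hasp bar [-0.0946  0.083 ]
```

```bash
python3 - <<'E'
from h import *
import pickle
t=pickle.load(open('top2.pkl','rb'))
for z in(.27,.115): print(z,[rf(ray(t,(150+a/3,120+b/3),z)).round(4) for a,b in((90,35),(335,73),(125,45),(130,60),(100,175))])
print([rf(ray(t,(150+a/3,120+b/3),.145)).round(4) for a,b in((225,243),)])
t=cam('top'); 
cv2.imwrite('pics/t3.png',cv2.resize(t['image'][115:235,150:300],None,fx=4,fy=4,interpolation=cv2.INTER_CUBIC))
E
```

```text
0.27 [array([0.1029, 0.1562]), array([ 0.1061, -0.0988]), array([0.0986, 0.1189]), array([0.084, 0.111]), array([-0.038,  0.119])]
0.115 [array([0.1379, 0.1936]), array([ 0.1416, -0.0975]), array([0.133 , 0.1511]), array([0.1164, 0.142 ]), array([-0.023 ,  0.1511])]
[array([-0.0784, -0.0075])]
```

View pics/t3.png

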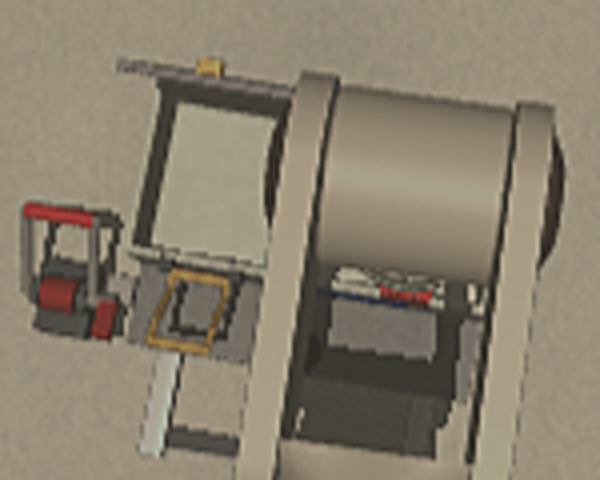

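The case slid about 55 mm towards home, and the lid leans about 0.2 rad short of upright. I'll set the red carton down at the shifted position, then push the lid fully open by its bar.

Emit:
{"op": "arm_command", "data": {"series": [{"xyz": [-0.14, -0.024, 0], "angular": [0, 0, 0], "jaw": 0.2}, {"xyz": [0, 0, 0.15], "angular": [0, 0, 0], "jaw": 0.2}, {"xyz": [0, 0, 0.15], "angular": [0, 0, 0], "jaw": 0.2}, {"xyz": [0, 0, 0.15], "angular": [0, 0, 0], "jaw": 0.2}, {"xyz": [0, 0, 0.15], "angular": [0, 0, 0], "jaw": 0.2}]}}

```text
time: 15.2
position: [0.5878, 0.004, 0.1296]
ee_rot: [0.0, 0.071, 0.997, -0.0]
force: [0.2, 0.4, -2.2]
width: 0.0393
grip_force: 61.5
```

Emit:
{"op": "arm_command", "data": {"series": [{"xyz": [0, 0, 0.15], "angular": [0, 0, 0], "jaw": 0.2}, {"xyz": [0, 0, 0.115], "angular": [0, 0, 0], "jaw": 0.2}, {"xyz": [0, 0, 0], "angular": [0, 0, 0], "jaw": 0.2}, {"xyz": [0, 0, 0], "angular": [0, 0, 0], "jaw": 0.65}, {"xyz": [0, 0, 0], "angular": [0, 0, 0], "jaw": 0.65}]}}

```text
time: 15.62
position: [0.5882, 0.0062, 0.0779]
ee_rot: [0.0, 0.071, 0.997, 0.002]
force: [1.8, 18.4, 2.2]
width: 0.0555
grip_force: 0.0
```

```bash
python3 - <<'E'
from h import *
s=st(); go((*wf(.06,-.088),.33),YAW+np.pi/2)
E
```

```text
t 15.62 pos [0.5882 0.0062 0.0779] rf [ 0.0289 -0.0943] ty 1.4283 tz [ 0.001  0.004 -1.   ] F [ 1.8 18.4  2.2] w 0.0555 q [-0.12  0.29  1.63  0.    1.22 -1.55]
shift [-0.156  0.036 -1.26 ] turn -0.0003
```

Emit:
{"op": "arm_command", "data": {"series": [{"xyz": [0, 0.015, 0], "angular": [0, 0, 0], "jaw": 0.58}, {"xyz": [0, 0, -0.1], "angular": [0, 0, 0], "jaw": 0.58}, {"xyz": [0, 0, -0.18], "angular": [0, 0, 0], "jaw": 0.58}, {"xyz": [0, 0, -0.18], "angular": [0, 0, 0], "jaw": 0}, {"xyz": [0.05, 0, -0.18], "angular": [0, 0, 0], "jaw": 0}]}}

```text
time: 16.03
position: [0.579, 0.0087, 0.2076]
ee_rot: [0.001, 0.071, 0.997, -0.0]
force: [0.2, -0.5, 0.4]
width: 0.0265
grip_force: 0.0
```

Emit:
{"op": "arm_command", "data": {"series": [{"xyz": [0.05, 0.02, -0.18], "angular": [0, 0, 0], "jaw": 0}, {"xyz": [0, 0, -0.18], "angular": [0, 0, 0], "jaw": 0}, {"xyz": [0, 0, -0.18], "angular": [0, 0, 0], "jaw": 0}, {"xyz": [0, 0, 0], "angular": [0, 0, 0], "jaw": 0}]}}

```text
time: 16.37
position: [0.57, 0.0143, 0.3219]
ee_rot: [0.005, 0.071, 0.997, -0.0]
force: [0.5, 0.2, 0.4]
width: -0.0001
grip_force: 0.0
```

```bash
python3 - <<'E'
from cart import *
s=st(); go((*wf(.128,-.088),.312),YAW+np.pi/2); w=cam('wrist'); t=cam('top'); carts(t)
cv2.imwrite('pics/w6.png',w['image'])
E
```

```text
t 16.37 pos [0.57   0.0143 0.3219] rf [ 0.0097 -0.089 ] ty 1.4287 tz [ 0.011 -0.001 -1.   ] F [0.5 0.2 0.4] w -0.0001 q [-0.11  0.12  1.33 -0.    1.68 -1.54]
shift [-0.591  0.005  0.056] turn -0.0
orange px [355, 219] [ 0.4445 -0.361 ] rf [-0.0614 -0.4782] size [0.033, 0.069] yaw -0.009
orange px [196, 192] [0.5284 0.2173] rf [-0.0602  0.1062] size [0.058, 0.082] yaw -0.314
```

View pics/w6.png

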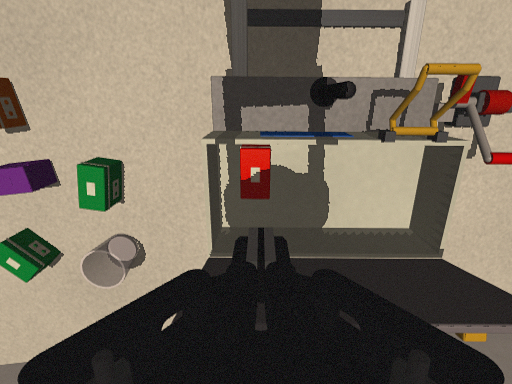

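The red carton is in the case at (255,172). The lid's inner face is at rows 260–325, so it is still short of upright. I'll push the bar back now.

Emit:
{"op": "arm_command", "data": {"series": [{"xyz": [-0.15, 0.005, 0.05], "angular": [0, 0, 0], "jaw": 0}, {"xyz": [-0.15, 0, 0], "angular": [0, 0, 0], "jaw": 0}, {"xyz": [-0.06, 0, 0], "angular": [0, 0, 0], "jaw": 0}, {"xyz": [-0.06, 0, 0], "angular": [0, 0, 0], "jaw": 0}, {"xyz": [-0.06, 0, 0], "angular": [0, 0, 0], "jaw": 0}]}}

```text
time: 16.88
position: [0.6646, 0.0019, 0.3021]
ee_rot: [-0.001, 0.071, 0.997, -0.0]
force: [-2.3, -0.6, 2.5]
width: -0.0
grip_force: 1.2
```

Emit:
{"op": "arm_command", "data": {"series": [{"xyz": [-0.05, 0, 0], "angular": [0, 0, 0], "jaw": 0}, {"xyz": [-0.03, 0, 0], "angular": [0, 0, 0], "jaw": 0}, {"xyz": [-0.02, 0, 0], "angular": [0, 0, 0], "jaw": 0}, {"xyz": [0, 0, 0], "angular": [0, 0, 0], "jaw": 0}]}}

```text
time: 17.22
position: [0.6844, -0.0007, 0.3023]
ee_rot: [-0.001, 0.071, 0.997, 0.0]
force: [0.0, -0.0, 0.5]
width: 0.0
grip_force: 0.0
```

```bash
cat > lid.py <<'E'
from h import *
def yel(c,z,lo=(15,110,90),hi=(32,255,255)):
    m=cv2.inRange(cv2.cvtColor(c['image'],cv2.COLOR_BGR2HSV),lo,hi)
    for k in cv2.findContours(m,0,1)[0]:
        if cv2.contourArea(k)>8:
            u,v,a,b=cv2.boundingRect(k); p=rf(ray(c,(u+a/2,v+b/2),z))
            if np.abs(p).max()<.4: print('yellow',(u,v,a,b),p.round(4))
E
python3 - <<'E'
from lid import *
s=st(); t=cam('top'); yel(t,.25); w=cam('wrist'); yel(w,.25); sc=cam('scene'); yel(sc,.25)
E
```

```text
t 17.22 pos [ 0.6844 -0.0007  0.3023] rf [ 0.1251 -0.0875] ty 1.4293 tz [-0.001  0.    -1.   ] F [ 0.  -0.   0.5] w 0.0 q [-0.11  0.38  1.05 -0.    1.71 -1.54]
yellow (187, 182, 20, 22) [-0.0739  0.0732]
yellow (202, 119, 6, 4) [0.1546 0.09  ]
yellow (506, 266, 6, 9) [0.1677 0.0959]
yellow (413, 0, 59, 22) [0.0003 0.0135]
yellow (253, 218, 7, 8) [0.1474 0.0853]
yellow (291, 207, 13, 11) [0.022  0.1422]
yellow (302, 192, 14, 14) [-0.0423  0.1284]
```

The lid now stands just past upright (the catch puts it at about 1.6 rad). Next is the near green carton.

Emit:
{"op": "arm_command", "data": {"series": [{"xyz": [0.18, 0, 0], "angular": [0, 0, 0], "jaw": 0}, {"xyz": [0.17, 0, 0], "angular": [0, 0, 0], "jaw": 0.4}, {"xyz": [0, -0.16, 0], "angular": [0, 0, 0], "jaw": 0.85}, {"xyz": [0, -0.16, 0], "angular": [0, 0, 0], "jaw": 0.85}, {"xyz": [0, -0.16, 0.05], "angular": [0, 0, 0], "jaw": 0.85}]}}

```text
time: 17.78
position: [0.6008, -0.0858, 0.2956]
ee_rot: [0.002, 0.07, 0.998, -0.0]
force: [-0.5, -1.6, 1.1]
width: 0.0485
grip_force: 0.0
```

Emit:
{"op": "arm_command", "data": {"series": [{"xyz": [0, -0.16, 0.1], "angular": [0, 0, 0], "jaw": 0.85}, {"xyz": [0, -0.16, 0.1], "angular": [0, 0, 0], "jaw": 0.85}, {"xyz": [0, -0.16, 0.1], "angular": [0, 0, 0], "jaw": 0.85}, {"xyz": [0, -0.16, 0.1], "angular": [0, 0, 0], "jaw": 0.85}, {"xyz": [0, -0.15, 0.05], "angular": [0, 0, 0.083], "jaw": 0.85}]}}

```text
time: 18.2
position: [0.5779, -0.243, 0.201]
ee_rot: [-0.001, 0.131, 0.991, 0.0]
force: [0.1, 0.4, -0.6]
width: 0.0726
grip_force: 0.0
```

Emit:
{"op": "arm_command", "data": {"series": [{"xyz": [0, 0, 0], "angular": [0, 0, 0], "jaw": 0.85}, {"xyz": [0, 0, 0], "angular": [0, 0, 0], "jaw": 0.85}]}}

```text
time: 18.37
position: [0.5784, -0.2429, 0.2026]
ee_rot: [-0.0, 0.133, 0.991, 0.0]
force: [0.0, 0.5, 1.1]
width: 0.0725
grip_force: 0.0
```

```bash
cat >> cart.py <<'E'
def wc(w,lo,hi,z=.055,dz=None):
    hs=cv2.cvtColor(w['image'],cv2.COLOR_BGR2HSV); m=cv2.inRange(hs,lo,hi)
    for c in cv2.findContours(m,0,1)[0]:
        if cv2.contourArea(c)>250:
            k=cv2.minAreaRect(c); P=np.array([ray(w,p,z)[:2] for p in cv2.boxPoints(k)]); e=[P[1]-P[0],P[2]-P[1]]; e.sort(key=np.linalg.norm)
            print('wrist',[int(x) for x in k[0]],P.mean(0).round(4),[round(float(np.linalg.norm(x)),3) for x in e],'yaw',round(float((np.arctan2(e[1][1],e[1][0])+np.pi/2)%np.pi-np.pi/2),3))
E
python3 - <<'E'
from cart import *
st(); go((.583,-.2428,.038),-.269+np.pi/2); t=cam('top'); carts(t); w=cam('wrist'); wc(w,(45,110,75),(80,255,255)); wc(w,(45,100,20),(80,255,255))
E
```

```text
t 18.37 pos [ 0.5784 -0.2429  0.2026] rf [ 0.0544 -0.3423] ty 1.3031 tz [-0.001  0.001 -1.   ] F [0.  0.5 1.1] w 0.0725 q [-0.52  0.28  1.38  0.    1.48 -1.82]
shift [-0.023  0.006  0.823] turn 0.0008
red px [255, 177] [0.5898 0.0062] rf [ 0.0304 -0.0941] size [0.04, 0.072] yaw -0.153
orange px [196, 192] [0.5284 0.2173] rf [-0.0602  0.1062] size [0.058, 0.082] yaw -0.314
wrist [270, 165] [ 0.5675 -0.2292] [0.021, 0.029] yaw -0.342
wrist [261, 182] [ 0.5837 -0.2427] [0.039, 0.07] yaw -0.286
```

Emit:
{"op": "arm_command", "data": {"series": [{"xyz": [-0.026, 0.004, 0.163], "angular": [0, 0, 0.011], "jaw": 0.85}, {"xyz": [0, 0, 0.165], "angular": [0, 0, 0], "jaw": 0.85}, {"xyz": [0, 0, 0.165], "angular": [0, 0, 0], "jaw": 0.85}, {"xyz": [0, 0, 0.165], "angular": [0, 0, 0], "jaw": 0.85}, {"xyz": [0, 0, 0.165], "angular": [0, 0, 0], "jaw": 0.85}]}}

```text
time: 18.88
position: [0.5851, -0.2411, 0.0383]
ee_rot: [0.001, 0.139, 0.99, -0.0]
force: [0.7, 0.9, 0.7]
width: 0.0728
grip_force: 0.0
```

Emit:
{"op": "arm_command", "data": {"series": [{"xyz": [0, 0, 0], "angular": [0, 0, 0], "jaw": 0.85}, {"xyz": [0, 0, 0], "angular": [0, 0, 0], "jaw": 0.4}, {"xyz": [0, 0, 0], "angular": [0, 0, 0], "jaw": 0.2}, {"xyz": [0, 0, 0], "angular": [0, 0, 0], "jaw": 0.2}, {"xyz": [0, 0, 0], "angular": [0, 0, 0], "jaw": 0.2}]}}

```text
time: 19.3
position: [0.5859, -0.2428, 0.0418]
ee_rot: [0.002, 0.14, 0.99, -0.001]
force: [-0.2, 1.5, 8.9]
width: 0.0391
grip_force: 61.8
```

Emit:
{"op": "arm_command", "data": {"series": [{"xyz": [0, 0, 0], "angular": [0, 0, 0], "jaw": 0.2}, {"xyz": [0, 0, -0.1], "angular": [0, 0, 0], "jaw": 0.2}, {"xyz": [0, 0, -0.17], "angular": [0, 0, 0], "jaw": 0.2}, {"xyz": [0, 0, -0.17], "angular": [0, 0, -0.05], "jaw": 0.2}, {"xyz": [0, 0, -0.17], "angular": [0, 0, -0.052], "jaw": 0.2}]}}

```text
time: 19.72
position: [0.5845, -0.2423, 0.164]
ee_rot: [0.001, 0.063, 0.998, -0.0]
force: [0.6, -0.5, -2.0]
width: 0.0389
grip_force: 60.9
```

Emit:
{"op": "arm_command", "data": {"series": [{"xyz": [0, 0, -0.17], "angular": [0, 0, 0], "jaw": 0.2}, {"xyz": [0, 0, -0.17], "angular": [0, 0, 0], "jaw": 0.2}, {"xyz": [0, 0, -0.1], "angular": [0, 0, 0], "jaw": 0.2}]}}

```text
time: 19.97
position: [0.5849, -0.2425, 0.2549]
ee_rot: [0.003, 0.064, 0.998, -0.001]
force: [0.0, -0.9, -1.5]
width: 0.0393
grip_force: 60.9
```

```bash
python3 - <<'E'
from cart import *
st(); go((*wf(.04,0),.25),YAW+np.pi/2)
E
```

```text
t 19.97 pos [ 0.5849 -0.2425  0.2549] rf [ 0.0607 -0.3411] ty 1.4422 tz [ 0.006 -0.003 -1.   ] F [ 0.  -0.9 -1.5] w 0.0393 q [-0.51  0.27  1.29  0.    1.58 -1.96]
shift [0.081 1.707 0.02 ] turn 0.009
```

Emit:
{"op": "arm_command", "data": {"series": [{"xyz": [0.008, 0.171, 0], "angular": [0, 0, 0.009], "jaw": 0.2}, {"xyz": [0.008, 0.171, 0], "angular": [0, 0, 0], "jaw": 0.2}, {"xyz": [0.008, 0.171, 0], "angular": [0, 0, 0], "jaw": 0.2}, {"xyz": [0.008, 0.171, 0], "angular": [0, 0, 0], "jaw": 0.2}, {"xyz": [0.008, 0.171, 0], "angular": [0, 0, 0], "jaw": 0.2}]}}

```text
time: 20.38
position: [0.6002, -0.0704, 0.2507]
ee_rot: [0.001, 0.071, 0.997, -0.0]
force: [0.4, -0.2, -1.6]
width: 0.0392
grip_force: 61.1
```

Emit:
{"op": "arm_command", "data": {"series": [{"xyz": [0.008, 0.171, 0], "angular": [0, 0, 0], "jaw": 0.2}, {"xyz": [0.008, 0.171, 0], "angular": [0, 0, 0], "jaw": 0.2}, {"xyz": [0.008, 0.171, 0], "angular": [0, 0, 0], "jaw": 0.2}, {"xyz": [0.008, 0.171, 0], "angular": [0, 0, 0], "jaw": 0.2}, {"xyz": [0.008, 0.168, 0], "angular": [0, 0, 0], "jaw": 0.2}]}}

```text
time: 20.8
position: [0.6165, 0.0997, 0.2508]
ee_rot: [0.001, 0.071, 0.997, 0.0]
force: [1.6, -0.1, -1.1]
width: 0.0389
grip_force: 61.1
```

Emit:
{"op": "arm_command", "data": {"series": [{"xyz": [0, 0, 0.1], "angular": [0, 0, 0], "jaw": 0.2}, {"xyz": [0, 0, 0.16], "angular": [0, 0, 0], "jaw": 0.2}, {"xyz": [0, 0, 0.16], "angular": [0, 0, 0], "jaw": 0.2}, {"xyz": [0, 0, 0.16], "angular": [0, 0, 0], "jaw": 0.2}, {"xyz": [0, 0, 0.16], "angular": [0, 0, 0], "jaw": 0.2}]}}

```text
time: 21.22
position: [0.6169, 0.0981, 0.1013]
ee_rot: [0.001, 0.071, 0.997, 0.0]
force: [-0.2, -0.1, -3.3]
width: 0.0391
grip_force: 61.3
```

```bash
python3 - <<'E'
from cart import *
st(); go((*wf(.04,0),.079),YAW+np.pi/2)
E
```

```text
t 21.22 pos [0.6169 0.0981 0.1013] rf [0.0443 0.0007] ty 1.4289 tz [ 0.003  0.    -1.   ] F [-0.2 -0.1 -3.3] w 0.0391 q [ 0.03  0.34  1.51  0.    1.29 -1.39]
shift [ 0.022 -0.003  0.111] turn 0.0001
```

Emit:
{"op": "arm_command", "data": {"series": [{"xyz": [0, 0, 0.11], "angular": [0, 0, 0], "jaw": 0.2}, {"xyz": [0, 0, 0], "angular": [0, 0, 0], "jaw": 0.2}, {"xyz": [0, 0, 0], "angular": [0, 0, 0], "jaw": 0.6}, {"xyz": [0, 0, 0], "angular": [0, 0, 0], "jaw": 0.6}, {"xyz": [0, 0, 0], "angular": [0, 0, 0], "jaw": 0.6}]}}

```text
time: 21.63
position: [0.6173, 0.0979, 0.0803]
ee_rot: [0.001, 0.071, 0.997, 0.0]
force: [0.5, -0.1, 0.7]
width: 0.051
grip_force: 0.0
```

Emit:
{"op": "arm_command", "data": {"series": [{"xyz": [0, 0, -0.1], "angular": [0, 0, 0], "jaw": 0.6}, {"xyz": [0, 0, -0.18], "angular": [0, 0, 0], "jaw": 0.6}, {"xyz": [0, 0, -0.18], "angular": [0, 0, 0], "jaw": 0.6}, {"xyz": [0, 0, -0.18], "angular": [0, 0, 0], "jaw": 0.85}, {"xyz": [0, 0, -0.18], "angular": [0, 0, 0], "jaw": 0.85}]}}

```text
time: 22.05
position: [0.6163, 0.0978, 0.2457]
ee_rot: [0.001, 0.071, 0.997, 0.0]
force: [0.5, -0.2, 0.1]
width: 0.0727
grip_force: 0.0
```

Emit:
{"op": "arm_command", "data": {"series": [{"xyz": [0.035, -0.16, 0], "angular": [0, 0, 0], "jaw": 0.85}, {"xyz": [0.035, -0.16, 0], "angular": [0, 0, 0], "jaw": 0.85}, {"xyz": [0.035, -0.16, 0], "angular": [0, 0, 0], "jaw": 0.85}, {"xyz": [0.035, -0.16, 0], "angular": [0, 0, 0], "jaw": 0.85}, {"xyz": [0.035, -0.16, 0], "angular": [0, 0, 0], "jaw": 0.85}]}}

```text
time: 22.47
position: [0.5585, -0.0568, 0.2439]
ee_rot: [0.001, 0.071, 0.997, -0.0]
force: [0.7, 0.1, -0.5]
width: 0.0725
grip_force: 0.0
```

Emit:
{"op": "arm_command", "data": {"series": [{"xyz": [0.035, -0.16, 0], "angular": [0, 0, 0], "jaw": 0.85}, {"xyz": [0.035, -0.16, 0], "angular": [0, 0, 0], "jaw": 0.85}, {"xyz": [0.035, -0.16, 0], "angular": [0, 0, 0], "jaw": 0.85}, {"xyz": [0.035, -0.16, 0], "angular": [0, 0, 0], "jaw": 0.85}, {"xyz": [0.035, -0.16, 0], "angular": [0, 0, 0], "jaw": 0.85}]}}

```text
time: 22.88
position: [0.5012, -0.2104, 0.2439]
ee_rot: [0.001, 0.071, 0.997, -0.0]
force: [1.0, 0.7, -1.1]
width: 0.0723
grip_force: 0.0
```

Emit:
{"op": "arm_command", "data": {"series": [{"xyz": [0.035, -0.16, 0], "angular": [0, 0, 0], "jaw": 0.85}, {"xyz": [0.035, -0.16, 0], "angular": [0, 0, 0], "jaw": 0.85}, {"xyz": [0.035, -0.16, 0], "angular": [0, 0, 0], "jaw": 0.85}, {"xyz": [0.035, -0.16, 0.1], "angular": [0, 0, 0], "jaw": 0.85}, {"xyz": [0.035, -0.16, 0.1], "angular": [0, 0, 0], "jaw": 0.85}]}}

```text
time: 23.3
position: [0.4442, -0.3643, 0.2043]
ee_rot: [0.002, 0.071, 0.997, -0.001]
force: [0.6, -0.8, -0.2]
width: 0.0726
grip_force: 0.0
```

Emit:
{"op": "arm_command", "data": {"series": [{"xyz": [0, 0, 0], "angular": [0, 0, -0.045], "jaw": 0.85}, {"xyz": [0, 0, 0], "angular": [0, 0, -0.045], "jaw": 0.85}, {"xyz": [0, 0, 0], "angular": [0, 0, 0], "jaw": 0.85}]}}

```text
time: 23.55
position: [0.4443, -0.363, 0.2032]
ee_rot: [0.0, 0.002, 1.0, -0.0]
force: [0.5, -0.1, 0.4]
width: 0.0728
grip_force: 0.0
```

```bash
python3 - <<'E'
from cart import *
st(); t=cam('top'); carts(t); print('in case'); carts(t,.091); w=cam('wrist'); wc(w,(4,120,40),(20,255,255)); go((.4455,-.3635,.038),-.007+np.pi/2)
E
```

```text
t 23.55 pos [ 0.4443 -0.363   0.2032] rf [-0.0614 -0.4802] ty 1.5658 tz [ 0. -0. -1.] F [ 0.5 -0.1  0.4] w 0.0728 q [-0.82  0.17  1.51  0.    1.46 -2.39]
red px [255, 177] [0.5898 0.0062] rf [ 0.0304 -0.0941] size [0.04, 0.072] yaw -0.153
orange px [196, 192] [0.5296 0.2169] rf [-0.059  0.106] size [0.058, 0.079] yaw -0.314
in case
red px [255, 177] [0.585  0.0065] rf [ 0.0256 -0.0945] size [0.039, 0.07] yaw -0.153
orange px [196, 192] [0.5265 0.2114] rf [-0.0613  0.1001] size [0.056, 0.077] yaw -0.314
wrist [259, 179] [ 0.4456 -0.3646] [0.038, 0.07] yaw 0.011
shift [-0.003 -0.004  0.827] turn -0.0017
```

Emit:
{"op": "arm_command", "data": {"series": [{"xyz": [-0.006, -0.008, 0.162], "angular": [0, 0, 0], "jaw": 0.85}, {"xyz": [0, 0, 0.162], "angular": [0, 0, 0], "jaw": 0.85}, {"xyz": [0, 0, 0.162], "angular": [0, 0, 0], "jaw": 0.85}, {"xyz": [0, 0, 0.162], "angular": [0, 0, 0], "jaw": 0.85}, {"xyz": [0, 0, 0.162], "angular": [0, 0, 0], "jaw": 0.85}]}}

```text
time: 24.07
position: [0.4462, -0.3637, 0.04]
ee_rot: [0.001, 0.005, 1.0, -0.001]
force: [0.8, -1.3, 0.1]
width: 0.0726
grip_force: 0.0
```

Emit:
{"op": "arm_command", "data": {"series": [{"xyz": [0, 0, 0], "angular": [0, 0, 0], "jaw": 0.85}, {"xyz": [0, 0, 0], "angular": [0, 0, 0], "jaw": 0.4}, {"xyz": [0, 0, 0], "angular": [0, 0, 0], "jaw": 0.2}, {"xyz": [0, 0, 0], "angular": [0, 0, 0], "jaw": 0.2}, {"xyz": [0, 0, 0], "angular": [0, 0, 0], "jaw": 0.2}]}}

```text
time: 24.48
position: [0.4469, -0.3649, 0.0434]
ee_rot: [0.001, 0.004, 1.0, -0.001]
force: [-0.2, 1.2, 8.9]
width: 0.0393
grip_force: 61.6
```

Emit:
{"op": "arm_command", "data": {"series": [{"xyz": [0, 0, 0], "angular": [0, 0, 0], "jaw": 0.2}, {"xyz": [0, 0, -0.1], "angular": [0, 0, 0], "jaw": 0.2}, {"xyz": [0, 0, -0.17], "angular": [0, 0, 0], "jaw": 0.2}, {"xyz": [0, 0, -0.17], "angular": [0, 0, 0.046], "jaw": 0.2}, {"xyz": [0, 0, -0.17], "angular": [0, 0, 0.045], "jaw": 0.2}]}}

```text
time: 24.9
position: [0.4458, -0.364, 0.1659]
ee_rot: [0.001, 0.073, 0.997, -0.001]
force: [0.7, -0.1, -0.9]
width: 0.0393
grip_force: 60.9
```

Emit:
{"op": "arm_command", "data": {"series": [{"xyz": [0, 0, -0.17], "angular": [0, 0, 0], "jaw": 0.2}, {"xyz": [0, 0, -0.17], "angular": [0, 0, 0], "jaw": 0.2}, {"xyz": [0, 0, -0.1], "angular": [0, 0, 0], "jaw": 0.2}]}}

```text
time: 25.15
position: [0.4461, -0.3643, 0.2566]
ee_rot: [0.002, 0.072, 0.997, -0.002]
force: [0.6, -1.8, -0.8]
width: 0.0392
grip_force: 61.0
```

```bash
python3 - <<'E'
from cart import *
st(); go((*wf(.04,.09),.25),YAW+np.pi/2); t=cam('top'); carts(t,.091)
E
```

```text
t 25.15 pos [ 0.4461 -0.3643  0.2566] rf [-0.0594 -0.4812] ty 1.4266 tz [ 0.004 -0.005 -1.   ] F [ 0.6 -1.8 -0.8] w 0.0392 q [-0.82  0.15  1.43 -0.    1.56 -2.25]
shift [-0.491  2.857  0.024] turn -0.0015
red px [255, 177] [0.585  0.0065] rf [ 0.0256 -0.0945] size [0.039, 0.07] yaw -0.153
orange px [196, 192] [0.5265 0.2114] rf [-0.0613  0.1001] size [0.056, 0.077] yaw -0.314
```

Emit:
{"op": "arm_command", "data": {"series": [{"xyz": [-0.029, 0.168, 0], "angular": [0, 0, 0], "jaw": 0.2}, {"xyz": [-0.029, 0.168, 0], "angular": [0, 0, 0], "jaw": 0.2}, {"xyz": [-0.029, 0.168, 0], "angular": [0, 0, 0], "jaw": 0.2}, {"xyz": [-0.029, 0.168, 0], "angular": [0, 0, 0], "jaw": 0.2}, {"xyz": [-0.029, 0.168, 0], "angular": [0, 0, 0], "jaw": 0.2}]}}

```text
time: 25.62
position: [0.4987, -0.2004, 0.2521]
ee_rot: [0.001, 0.072, 0.997, -0.0]
force: [0.7, -1.0, -1.8]
width: 0.0389
grip_force: 61.4
```

Emit:
{"op": "arm_command", "data": {"series": [{"xyz": [-0.029, 0.168, 0], "angular": [0, 0, 0], "jaw": 0.2}, {"xyz": [-0.029, 0.168, 0], "angular": [0, 0, 0], "jaw": 0.2}, {"xyz": [-0.029, 0.168, 0], "angular": [0, 0, 0], "jaw": 0.2}, {"xyz": [-0.029, 0.168, 0], "angular": [0, 0, 0], "jaw": 0.2}, {"xyz": [-0.029, 0.168, 0], "angular": [0, 0, 0], "jaw": 0.2}]}}

```text
time: 26.03
position: [0.5515, -0.0381, 0.2522]
ee_rot: [0.001, 0.072, 0.997, -0.0]
force: [0.4, -0.6, -2.1]
width: 0.0389
grip_force: 61.4
```

Emit:
{"op": "arm_command", "data": {"series": [{"xyz": [-0.029, 0.168, 0], "angular": [0, 0, 0], "jaw": 0.2}, {"xyz": [-0.029, 0.168, 0], "angular": [0, 0, 0], "jaw": 0.2}, {"xyz": [-0.029, 0.168, 0], "angular": [0, 0, 0], "jaw": 0.2}, {"xyz": [-0.029, 0.168, 0], "angular": [0, 0, 0], "jaw": 0.2}, {"xyz": [-0.029, 0.168, 0], "angular": [0, 0, 0], "jaw": 0.2}]}}

```text
time: 26.45
position: [0.6043, 0.1241, 0.2522]
ee_rot: [0.001, 0.072, 0.997, 0.0]
force: [0.6, -0.2, -2.2]
width: 0.0392
grip_force: 61.4
```

Emit:
{"op": "arm_command", "data": {"series": [{"xyz": [-0.029, 0.168, 0], "angular": [0, 0, 0], "jaw": 0.2}, {"xyz": [-0.029, 0.168, 0], "angular": [0, 0, 0], "jaw": 0.2}, {"xyz": [0, 0, 0], "angular": [0, 0, 0], "jaw": 0.2}]}}

```text
time: 26.7
position: [0.6258, 0.1922, 0.2514]
ee_rot: [0.001, 0.07, 0.998, 0.001]
force: [-0.7, -0.0, -2.2]
width: 0.039
grip_force: 61.4
```

```bash
python3 - <<'E'
from cart import *
st(); go((*wf(.04,.09),.080),YAW+np.pi/2); w=cam('wrist')
print('green in case:'); wc(w,(45,100,20),(80,255,255),.091)
E
```

```text
t 26.7 pos [0.6258 0.1922 0.2514] rf [0.0397 0.0951] ty 1.4302 tz [ 0.001  0.002 -1.   ] F [-0.7 -0.  -2.2] w 0.039 q [ 0.18  0.32  1.23  0.    1.59 -1.25]
shift [-0.    -0.027  0.857] turn 0.0009
green in case:
wrist [172, 176] [0.6142 0.0984] [0.041, 0.072] yaw -0.156
wrist [192, 162] [0.6023 0.1236] [0.034, 0.069] yaw 0.352
```

Emit:
{"op": "arm_command", "data": {"series": [{"xyz": [0, -0.01, 0.1], "angular": [0, 0, 0], "jaw": 0.2}, {"xyz": [0, 0, 0.16], "angular": [0, 0, 0], "jaw": 0.2}, {"xyz": [0, 0, 0.16], "angular": [0, 0, 0], "jaw": 0.2}, {"xyz": [0, 0, 0.16], "angular": [0, 0, 0], "jaw": 0.2}, {"xyz": [0, 0, 0.16], "angular": [0, 0, 0], "jaw": 0.2}]}}

```text
time: 27.17
position: [0.6249, 0.1844, 0.1026]
ee_rot: [0.001, 0.072, 0.997, 0.0]
force: [0.0, 0.8, -2.7]
width: 0.0394
grip_force: 61.5
```

Emit:
{"op": "arm_command", "data": {"series": [{"xyz": [0, 0, 0.11], "angular": [0, 0, 0], "jaw": 0.2}, {"xyz": [0, 0, 0], "angular": [0, 0, 0], "jaw": 0.2}, {"xyz": [0, 0, 0], "angular": [0, 0, 0], "jaw": 0.58}, {"xyz": [0, 0, 0], "angular": [0, 0, 0], "jaw": 0.58}, {"xyz": [0, 0, 0], "angular": [0, 0, 0], "jaw": 0.58}]}}

```text
time: 27.58
position: [0.6254, 0.1848, 0.082]
ee_rot: [0.001, 0.072, 0.997, 0.0]
force: [0.3, 1.1, -0.1]
width: 0.0493
grip_force: 0.0
```

Emit:
{"op": "arm_command", "data": {"series": [{"xyz": [0, 0, -0.1], "angular": [0, 0, 0], "jaw": 0.58}, {"xyz": [0, 0, -0.18], "angular": [0, 0, 0], "jaw": 0.58}, {"xyz": [0, 0, -0.18], "angular": [0, 0, 0], "jaw": 0.5}, {"xyz": [0.1, 0, -0.18], "angular": [0, 0, 0], "jaw": 0.35}, {"xyz": [0.1, 0, -0.18], "angular": [0, 0, 0], "jaw": 0.35}]}}

```text
time: 28.0
position: [0.585, 0.1904, 0.2469]
ee_rot: [0.0, 0.072, 0.997, 0.0]
force: [-0.3, -0.3, 0.4]
width: 0.0298
grip_force: 0.0
```

Emit:
{"op": "arm_command", "data": {"series": [{"xyz": [0, 0, -0.15], "angular": [0, 0, 0], "jaw": 0.35}, {"xyz": [0, 0, -0.15], "angular": [0, 0, 0], "jaw": 0.35}, {"xyz": [0, 0, -0.15], "angular": [0, 0, 0], "jaw": 0.35}, {"xyz": [0, 0, -0.15], "angular": [0, 0, 0], "jaw": 0.35}, {"xyz": [0, 0, 0], "angular": [0, 0, 0], "jaw": 0.35}]}}

```text
time: 28.42
position: [0.5857, 0.1908, 0.372]
ee_rot: [0.004, 0.072, 0.997, 0.001]
force: [-0.4, 0.5, 1.1]
width: 0.0301
grip_force: 0.0
```

```bash
python3 - <<'E'
from cart import *
from lid import yel
st(); w=cam('wrist')
wc(w,(4,120,30),(20,255,255),.091);wc(w,(45,100,20),(80,255,255),.091);wc(w,(0,140,30),(4,255,255),.091)
yel(w,.25); yel(cam('top'),.25); yel(cam('scene'),.25); go((*wf(.144,-.088),.40),YAW)
E
```

```text
t 28.42 pos [0.5857 0.1908 0.372 ] rf [0.0002 0.088 ] ty 1.4268 tz [ 0.009  0.002 -1.   ] F [-0.4  0.5  1.1] w 0.0301 q [ 0.19  0.22  1.11 -0.    1.8  -1.24]
wrist [259, 174] [0.6186 0.1846] [0.037, 0.077] yaw -0.132
wrist [262, 106] [0.5206 0.2025] [0.065, 0.073] yaw -0.116
wrist [202, 179] [0.6137 0.0982] [0.04, 0.07] yaw -0.156
wrist [354, 156] [0.6115 0.329 ] [0.015, 0.065] yaw 1.426
wrist [138, 171] [0.5868 0.0056] [0.042, 0.073] yaw -0.127
wrist [349, 108] [0.5408 0.3233] [0.029, 0.031] yaw 1.426
wrist [319, 96] [0.5194 0.2831] [0.017, 0.033] yaw -0.252
yellow (241, 103, 42, 35) [-0.0591  0.0892]
yellow (190, 182, 5, 11) [-0.0595  0.09  ]
yellow (281, 219, 9, 8) [0.0779 0.1464]
yellow (253, 218, 7, 8) [0.1474 0.0853]
yellow (290, 200, 18, 18) [0.0094 0.1356]
shift [-0.723 -0.878 -0.175] turn 1.0458
```

All three cartons stand inside, with orange at y' 0.085, green at 0.003 and red at -0.095. To shut the lid I'll take the closed fist beyond the bar and sweep it round without gripping.

Emit:
{"op": "arm_command", "data": {"series": [{"xyz": [-0.126, -0.126, -0.04], "angular": [0, 0, 0], "jaw": 0}, {"xyz": [-0.126, -0.126, -0.04], "angular": [0, 0, 0], "jaw": 0}, {"xyz": [-0.126, -0.126, -0.04], "angular": [0, 0, 0], "jaw": 0}, {"xyz": [-0.126, -0.126, -0.02], "angular": [0, 0, 0], "jaw": 0}, {"xyz": [-0.126, -0.126, 0], "angular": [0, 0, 0], "jaw": 0}]}}

```text
time: 28.98
position: [0.6926, 0.0465, 0.3926]
ee_rot: [-0.0, 0.072, 0.997, 0.0]
force: [1.5, 1.0, -0.3]
width: 0.0
grip_force: 0.0
```

Emit:
{"op": "arm_command", "data": {"series": [{"xyz": [-0.126, -0.126, 0], "angular": [0, 0, 0], "jaw": 0}, {"xyz": [-0.126, -0.126, 0], "angular": [0, 0, 0], "jaw": 0}, {"xyz": [0, 0, 0], "angular": [0, 0, 0], "jaw": 0}, {"xyz": [0, 0, 0], "angular": [0, 0, 0], "jaw": 0}]}}

```text
time: 29.32
position: [0.7355, -0.011, 0.3897]
ee_rot: [-0.002, 0.073, 0.997, 0.0]
force: [0.3, -0.2, 0.3]
width: -0.0003
grip_force: 0.0
```

```bash
python3 - <<'E'
from h import *
s=st(); th=np.linspace(1.62,0,17); p=th+.02
x=.134-.2*np.cos(p)+.017*np.sin(th); z=.115+.2*np.sin(p)+.006*np.cos(th)-.008*np.sin(th)+.019
go((*wf(x[0]+.012,-.088),z[0]),YAW+np.pi/2)
print(x[0],z[0],x[-1],z[-1])
for i in range(16): print(i+1,'tx',round(-(x[i+1]-x[i])/.2,3),'tz',round(-(z[i+1]-z[i])/.2,3))
E
```

```text
t 29.32 pos [ 0.7355 -0.011   0.3897] rf [ 0.1771 -0.0905] ty 1.4244 tz [-0.004  0.001 -1.   ] F [ 0.3 -0.2  0.3] w -0.0003 q [-0.12  0.53  0.65  0.    1.96 -1.54]
shift [0.    0.013 0.322] turn -0.0029
0.16480911536981135 0.32523585538458555 -0.06596000133331556 0.1439997333386666
1 tx 0.101 tz -0.005
2 tx 0.102 tz 0.005
3 tx 0.101 tz 0.015
4 tx 0.1 tz 0.024
5 tx 0.097 tz 0.034
6 tx 0.094 tz 0.043
7 tx 0.089 tz 0.051
8 tx 0.084 tz 0.059
9 tx 0.077 tz 0.067
10 tx 0.07 tz 0.074
11 tx 0.063 tz 0.08
12 tx 0.054 tz 0.085
13 tx 0.045 tz 0.089
14 tx 0.036 tz 0.093
15 tx 0.026 tz 0.095
16 tx 0.016 tz 0.097
```

Emit:
{"op": "arm_command", "data": {"series": [{"xyz": [0, 0.01, 0.16], "angular": [0, 0, 0], "jaw": 0}, {"xyz": [0, 0, 0.16], "angular": [0, 0, 0], "jaw": 0}, {"xyz": [0.06, 0, 0], "angular": [0, 0, 0], "jaw": 0}, {"xyz": [0.101, 0, -0.005], "angular": [0, 0, 0], "jaw": 0}, {"xyz": [0.102, 0, 0.005], "angular": [0, 0, 0], "jaw": 0}]}}

```text
time: 29.73
position: [0.6816, 0.0016, 0.3274]
ee_rot: [-0.001, 0.071, 0.997, 0.0]
force: [2.8, -0.2, -0.5]
width: 0.0001
grip_force: 1.2
```

Emit:
{"op": "arm_command", "data": {"series": [{"xyz": [0.101, 0, 0.015], "angular": [0, 0, 0], "jaw": 0}, {"xyz": [0.1, 0, 0.024], "angular": [0, 0, 0], "jaw": 0}, {"xyz": [0.097, 0, 0.034], "angular": [0, 0, 0], "jaw": 0}, {"xyz": [0.094, 0, 0.043], "angular": [0, 0, 0], "jaw": 0}, {"xyz": [0.089, 0, 0.051], "angular": [0, 0, 0], "jaw": 0}]}}

```text
time: 30.15
position: [0.5859, 0.0155, 0.2952]
ee_rot: [0.001, 0.071, 0.997, 0.0]
force: [1.8, -0.2, 1.4]
width: 0.0002
grip_force: 0.7
```

```bash
python3 - <<'E'
from lid import *
st(); t=cam('top'); yel(t,.25); yel(cam('scene'),.22)
m=cv2.inRange(t['image'],(0,0,0),(45,45,45)); 
E
```

```text
t 30.15 pos [0.5859 0.0155 0.2952] rf [ 0.0253 -0.0855] ty 1.428 tz [ 0.001  0.    -1.   ] F [ 1.8 -0.2  1.4] w 0.0002 q [-0.11  0.16  1.33  0.    1.64 -1.53]
yellow (187, 182, 21, 22) [-0.0737  0.0717]
yellow (197, 150, 6, 5) [0.0525 0.0872]
yellow (290, 207, 14, 11) [0.0095 0.1304]
yellow (276, 207, 7, 7) [0.0495 0.088 ]
yellow (302, 192, 13, 14) [-0.0564  0.1162]
```

The lid is following with 2–3 N contact, so I'll continue the sweep.

Emit:
{"op": "arm_command", "data": {"series": [{"xyz": [0.084, 0, 0.059], "angular": [0, 0, 0], "jaw": 0}, {"xyz": [0.077, 0, 0.067], "angular": [0, 0, 0], "jaw": 0}, {"xyz": [0.07, 0, 0.074], "angular": [0, 0, 0], "jaw": 0}, {"xyz": [0.063, 0, 0.08], "angular": [0, 0, 0], "jaw": 0}, {"xyz": [0.054, 0, 0.085], "angular": [0, 0, 0], "jaw": 0}]}}

```text
time: 30.67
position: [0.5185, 0.0249, 0.2223]
ee_rot: [0.001, 0.072, 0.997, 0.0]
force: [0.9, 0.0, 1.6]
width: 0.0001
grip_force: 0.5
```

Emit:
{"op": "arm_command", "data": {"series": [{"xyz": [0.045, 0, 0.089], "angular": [0, 0, 0], "jaw": 0}, {"xyz": [0.036, 0, 0.093], "angular": [0, 0, 0], "jaw": 0}, {"xyz": [0.026, 0, 0.095], "angular": [0, 0, 0], "jaw": 0}, {"xyz": [0.016, 0, 0.097], "angular": [0, 0, 0], "jaw": 0}, {"xyz": [0, 0, 0], "angular": [0, 0, 0], "jaw": 0}]}}

```text
time: 31.08
position: [0.493, 0.0284, 0.1447]
ee_rot: [-0.002, 0.072, 0.997, 0.0]
force: [-0.7, -0.6, -0.2]
width: 0.0002
grip_force: 0.0
```

```bash
python3 - <<'E'
from lid import *
st(); t=cam('top'); yel(t,.136); yel(cam('scene'),.136)
E
```

```text
t 31.08 pos [0.493  0.0284 0.1447] rf [-0.0685 -0.0858] ty 1.4275 tz [-0.004  0.001 -1.   ] F [-0.7 -0.6 -0.2] w 0.0002 q [-0.1   0.05  1.77  0.    1.33 -1.53]
yellow (187, 182, 20, 22) [-0.0668  0.0917]
yellow (198, 174, 5, 4) [-0.0074  0.0906]
yellow (288, 213, 5, 5) [-0.0032  0.0947]
yellow (290, 207, 13, 11) [-0.0279  0.0991]
yellow (301, 191, 14, 15) [-0.0997  0.0824]
```

Emit:
{"op": "arm_command", "data": {"series": [{"xyz": [0, 0, 0.012], "angular": [0, 0, 0], "jaw": 0}, {"xyz": [0, 0, 0.012], "angular": [0, 0, 0], "jaw": 0}, {"xyz": [0, 0, 0.012], "angular": [0, 0, 0], "jaw": 0}, {"xyz": [0, 0, 0], "angular": [0, 0, 0], "jaw": 0}]}}

```text
time: 31.52
position: [0.4958, 0.0277, 0.1425]
ee_rot: [0.002, 0.072, 0.997, -0.0]
force: [-3.6, 1.1, 21.3]
width: -0.0001
grip_force: 10.8
```

```bash
python3 - <<'E'
from lid import *
st(); go((*wf(-.098,.0915),.24),YAW)
E
```

```text
t 31.52 pos [0.4958 0.0277 0.1425] rf [-0.0656 -0.0861] ty 1.427 tz [ 0.004 -0.    -1.   ] F [-3.6  1.1 21.3] w -0.0001 q [-0.1   0.05  1.77  0.    1.32 -1.53]
shift [ 0.162  0.888 -0.488] turn 1.046
```

The lid is pressed shut: 21 N with the tip at bar-top height. Next I'll sweep the hasp back the same way with the fist.

Emit:
{"op": "arm_command", "data": {"series": [{"xyz": [0, 0, -0.15], "angular": [0, 0, 0], "jaw": 0}, {"xyz": [0, 0, -0.17], "angular": [0, 0, 0], "jaw": 0}, {"xyz": [0, 0, -0.17], "angular": [0, 0, 0], "jaw": 0}, {"xyz": [0.06, 0.15, 0], "angular": [0, 0, 0], "jaw": 0}, {"xyz": [0.06, 0.15, 0], "angular": [0, 0, 0], "jaw": 0}]}}

```text
time: 31.93
position: [0.4802, 0.0905, 0.2407]
ee_rot: [0.002, 0.073, 0.997, 0.0]
force: [1.4, -0.2, -0.6]
width: -0.0004
grip_force: 0.0
```

Emit:
{"op": "arm_command", "data": {"series": [{"xyz": [0.06, 0.15, 0], "angular": [0, 0, 0], "jaw": 0}, {"xyz": [0.06, 0.15, 0], "angular": [0, 0, 0], "jaw": 0}, {"xyz": [0.06, 0.15, 0], "angular": [0, 0, 0], "jaw": 0}, {"xyz": [0.05, 0.138, 0], "angular": [0, 0, 0], "jaw": 0}, {"xyz": [0, 0, 0], "angular": [0, 0, 0], "jaw": 0}]}}

```text
time: 32.35
position: [0.4497, 0.2175, 0.2388]
ee_rot: [0.0, 0.07, 0.998, 0.001]
force: [0.4, -0.2, -0.2]
width: -0.0001
grip_force: 0.0
```

```bash
python3 - <<'E'
from lid import *
s=st(); w=cam('wrist'); yel(w,.156); yel(w,.136); yel(w,.115)
m=cv2.inRange(cv2.cvtColor(w['image'],cv2.COLOR_BGR2HSV),(15,110,60),(32,255,255)); 
sub=w['image'].copy(); sub=cv2.resize(sub,None,fx=1.5,fy=1.5); cv2.imwrite('pics/w7.png',sub)
ph=np.linspace(2.54,.286,13); sc=np.clip((ph-.286)/1.285,0,1)*np.pi/2
hx=-.0335
x=hx+.078*np.cos(ph)-.017*np.sin(sc); z=.115+.078*np.sin(ph)+.006*np.cos(sc)-.008*np.sin(sc)+.019
print(x[0],z[0],x[-1],z[-1]); go((*wf(x[0]-.012,.0915),z[0]),YAW+np.pi/2)
for i in range(12): print(i+1,'tx',round(-(x[i+1]-x[i])/.2,3),'tz',round(-(z[i+1]-z[i])/.2,3))
E
```

```text
t 32.35 pos [0.4497 0.2175 0.2388] rf [-0.1382  0.0952] ty 1.43 tz [ 0.     0.002 -1.   ] F [ 0.4 -0.2 -0.2] w -0.0001 q [ 0.3  -0.    1.63  0.    1.52 -1.13]
yellow (256, 310, 9, 14) [-0.025   0.0948]
yellow (256, 310, 9, 14) [-0.0066  0.0948]
yellow (256, 310, 9, 14) [0.0127 0.0949]
-0.11480595251682334 0.1701445859749988 0.04133164120292997 0.16200512383232493
shift [-0.053 -0.01   0.343] turn 0.0009
1 tx -0.047 tz -0.056
2 tx -0.057 tz -0.046
3 tx -0.064 tz -0.035
4 tx -0.07 tz -0.022
5 tx -0.073 tz -0.009
6 tx -0.075 tz -0.002
7 tx -0.077 tz 0.009
8 tx -0.076 tz 0.021
9 tx -0.073 tz 0.032
10 tx -0.067 tz 0.042
11 tx -0.058 tz 0.051
12 tx -0.046 tz 0.058
```

View pics/w7.png

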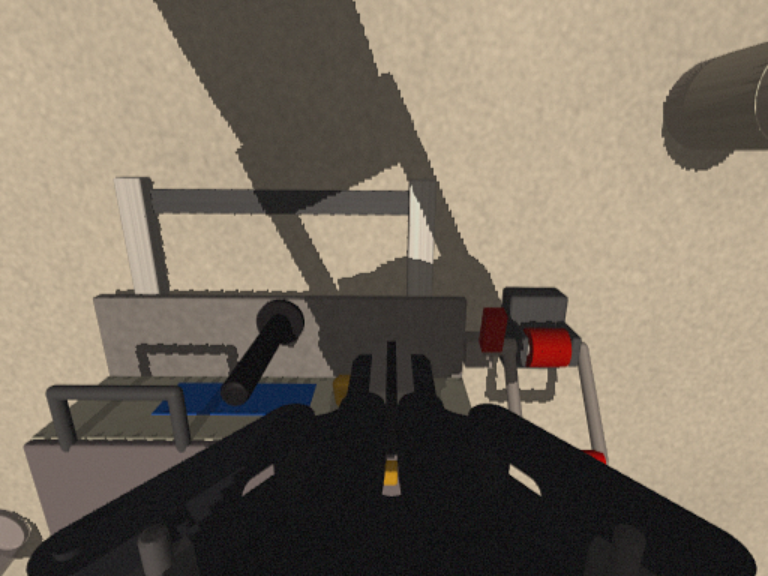

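The lid is shut and the hasp sits behind the fingers (loop end at about (342,388)). This was the last picture I may view, so from here I'll check by numbers. I'll descend and sweep the hasp.

Emit:
{"op": "arm_command", "data": {"series": [{"xyz": [0, -0.012, 0.17], "angular": [0, 0, 0], "jaw": 0}, {"xyz": [0, 0, 0.173], "angular": [0, 0, 0], "jaw": 0}, {"xyz": [-0.06, 0, 0], "angular": [0, 0, 0], "jaw": 0}, {"xyz": [-0.06, 0, 0], "angular": [0, 0, 0], "jaw": 0}, {"xyz": [-0.047, 0, -0.056], "angular": [0, 0, 0], "jaw": 0}]}}

```text
time: 32.82
position: [0.485, 0.2057, 0.1813]
ee_rot: [-0.001, 0.072, 0.997, -0.0]
force: [-2.1, 0.7, -0.2]
width: -0.0004
grip_force: 0.4
```

Emit:
{"op": "arm_command", "data": {"series": [{"xyz": [-0.057, 0, -0.046], "angular": [0, 0, 0], "jaw": 0}, {"xyz": [-0.064, 0, -0.035], "angular": [0, 0, 0], "jaw": 0}, {"xyz": [-0.07, 0, -0.022], "angular": [0, 0, 0], "jaw": 0}, {"xyz": [-0.073, 0, -0.009], "angular": [0, 0, 0], "jaw": 0}, {"xyz": [-0.075, 0, -0.002], "angular": [0, 0, 0], "jaw": 0}]}}

```text
time: 33.23
position: [0.5533, 0.196, 0.2071]
ee_rot: [0.002, 0.072, 0.997, 0.001]
force: [-1.4, 0.8, -0.3]
width: 0.0001
grip_force: 0.5
```

```bash
python3 - <<'E'
from lid import *
st(); t=cam('top'); s=cam('scene')
yel(t,.19); yel(s,.19); yel(s,.136)
E
```

```text
t 33.23 pos [0.5533 0.196  0.2071] rf [-0.0326  0.0886] ty 1.4261 tz [ 0.004  0.001 -1.   ] F [-1.4  0.8 -0.3] w 0.0001 q [ 0.21  0.19  1.48  0.    1.47 -1.22]
```

Emit:
{"op": "arm_command", "data": {"series": [{"xyz": [-0.077, 0, 0.009], "angular": [0, 0, 0], "jaw": 0}, {"xyz": [-0.076, 0, 0.021], "angular": [0, 0, 0], "jaw": 0}, {"xyz": [-0.073, 0, 0.032], "angular": [0, 0, 0], "jaw": 0}, {"xyz": [-0.067, 0, 0.042], "angular": [0, 0, 0], "jaw": 0}, {"xyz": [-0.058, 0, 0.051], "angular": [0, 0, 0], "jaw": 0}]}}

```text
time: 33.75
position: [0.6217, 0.1862, 0.1745]
ee_rot: [0.001, 0.072, 0.997, 0.0]
force: [-0.8, -0.2, 0.1]
width: -0.0002
grip_force: 0.2
```

Emit:
{"op": "arm_command", "data": {"series": [{"xyz": [-0.03, 0, 0.058], "angular": [0, 0, 0], "jaw": 0}, {"xyz": [0, 0, 0], "angular": [0, 0, 0], "jaw": 0}, {"xyz": [0, 0, 0.01], "angular": [0, 0, 0], "jaw": 0}, {"xyz": [0, 0, 0.01], "angular": [0, 0, 0], "jaw": 0}]}}

```text
time: 34.08
position: [0.6275, 0.1855, 0.1598]
ee_rot: [0.003, 0.072, 0.997, 0.0]
force: [1.7, -3.1, 26.0]
width: 0.0001
grip_force: 13.2
```

```bash
python3 - <<'E'
from lid import *
st(); t=cam('top'); s=cam('scene')
yel(t,.138); yel(s,.138)
E
```

```text
t 34.08 pos [0.6275 0.1855 0.1598] rf [0.0424 0.0886] ty 1.4264 tz [ 0.005  0.    -1.   ] F [ 1.7 -3.1 26. ] w 0.0001 q [ 0.17  0.35  1.37 -0.    1.41 -1.26]
yellow (198, 174, 5, 4) [-0.0076  0.0903]
yellow (192, 167, 17, 20) [-0.011   0.0897]
yellow (292, 209, 9, 11) [-0.0215  0.1058]
```

The hasp is down: 26 N at bar-top height, with the loop bounding box spanning the catch. Now the post, gripping it above the lid-bar height.

Emit:
{"op": "arm_command", "data": {"series": [{"xyz": [0, 0, -0.13], "angular": [0, 0, 0], "jaw": 0}, {"xyz": [0, 0, -0.17], "angular": [0, 0, 0], "jaw": 0.3}, {"xyz": [0, 0, -0.12], "angular": [0, 0, 0], "jaw": 0.5}, {"xyz": [0.149, -0.111, 0], "angular": [0, 0, 0], "jaw": 0.5}, {"xyz": [0.149, -0.111, 0], "angular": [0, 0, 0], "jaw": 0.5}]}}

```text
time: 34.6
position: [0.561, 0.1503, 0.2428]
ee_rot: [0.002, 0.072, 0.997, 0.0]
force: [-0.2, -0.3, 0.2]
width: 0.0426
grip_force: 0.0
```

Emit:
{"op": "arm_command", "data": {"series": [{"xyz": [0.149, -0.111, 0], "angular": [0, 0, 0], "jaw": 0.5}, {"xyz": [0.149, -0.111, 0], "angular": [0, 0, 0], "jaw": 0.5}, {"xyz": [0, 0, 0], "angular": [0, 0, 0], "jaw": 0.5}, {"xyz": [0, 0, 0], "angular": [0, 0, 0], "jaw": 0.5}]}}

```text
time: 34.93
position: [0.4943, 0.1144, 0.2426]
ee_rot: [0.001, 0.072, 0.997, 0.0]
force: [0.7, -0.1, 0.7]
width: 0.0426
grip_force: 0.0
```

```bash
python3 - <<'E'
from lid import *
st(); go((*wf(-.0765,-.0005),.147),YAW+np.pi/2); w=cam('wrist'); yel(w,.138); yel(cam('top'),.138)
g=cv2.cvtColor(w['image'],cv2.COLOR_BGR2GRAY); pr=proj(w,(*wf(-.0765,-.0005),.145)); print('post px',pr)
u,v=pr.astype(int); 
for r in range(v-24,v+25,4): print(' '.join('%3d'%g[r,c] for c in range(u-32,u+33,4)))
E
```

```text
t 34.93 pos [0.4943 0.1144 0.2426] rf [-0.0794 -0.0006] ty 1.4259 tz [ 0.002  0.    -1.   ] F [ 0.7 -0.1  0.7] w 0.0426 q [ 0.08  0.01  1.6   0.    1.52 -1.35]
shift [-0.014  0.     0.478] turn -0.002
yellow (331, 230, 25, 5) [-0.0407  0.0746]
yellow (357, 227, 28, 46) [-0.0225  0.1019]
yellow (326, 227, 6, 16) [-0.0382  0.0615]
yellow (195, 160, 16, 8) [0.0346 0.0894]
post px [261.27054369 198.58185036]
135 136 130 136 130  38  46  20  24  22  22  18  49  51  51 139 134
130 132 135 136 132  67  39  19  11  17  21  21  53  58  60  56 121
119 138 133 137  55  59  30  15  18  13  22  57  56  57  55  60  58
 56  56 133  63  56  56  12  23  17  21  16  56  58  57  54  59  59
 55  56  55  59  53  56  13  16  23  21  25  56  52  59  59  54  58
 53  53  53  56  55  54   9  19  28   9  17  58  57  58  58  55  57
 58  57  58  56  60  60  17  24  25  22  22  58  58  57  59  60  58
 58  56  57  54  54  57  23  20  16  18  12  55  59  56  52  57  55
 53  58  58  57  58  58  59  20  11  22  57  56  57  55  62  58  59
 71  69  71  72  69  69  71  71  66  71  68  68  67  73  70  72  68
 32  30  32  35  34  34  36  30  35  36  30  30  33  29  33  70  72
 35  29  35  35  31  39  34  39  36  33  29  30  35  35  26  67  68
 31  25  32  34  34  36  32  29  28  35  31  33  34  33  32  70  69
```

The post shows at the predicted pixel. I'll grip it, pull out slightly, then push fully home.

Emit:
{"op": "arm_command", "data": {"series": [{"xyz": [-0.013, 0, 0.16], "angular": [0, 0, 0], "jaw": 0.5}, {"xyz": [0, 0, 0.16], "angular": [0, 0, 0], "jaw": 0.5}, {"xyz": [0, 0, 0.158], "angular": [0, 0, 0], "jaw": 0.5}, {"xyz": [0, 0, 0], "angular": [0, 0, 0], "jaw": 0.5}, {"xyz": [0, 0, 0], "angular": [0, 0, 0], "jaw": 0.1}]}}

```text
time: 35.45
position: [0.4979, 0.1149, 0.1449]
ee_rot: [-0.001, 0.072, 0.997, -0.0]
force: [0.9, 0.5, 1.2]
width: 0.0317
grip_force: 0.0
```

Emit:
{"op": "arm_command", "data": {"series": [{"xyz": [0, 0, 0], "angular": [0, 0, 0], "jaw": 0}, {"xyz": [0, 0, 0], "angular": [0, 0, 0], "jaw": 0}, {"xyz": [0, 0, 0], "angular": [0, 0, 0], "jaw": 0}, {"xyz": [0, 0, 0], "angular": [0, 0, 0], "jaw": 0}]}}

```text
time: 35.78
position: [0.4989, 0.1148, 0.1475]
ee_rot: [0.002, 0.072, 0.997, 0.0]
force: [1.4, -0.2, 7.6]
width: 0.0156
grip_force: 59.4
```

Emit:
{"op": "arm_command", "data": {"series": [{"xyz": [0.03, 0, 0], "angular": [0, 0, 0], "jaw": 0}, {"xyz": [0.05, 0, 0], "angular": [0, 0, 0], "jaw": 0}, {"xyz": [0.05, 0, 0], "angular": [0, 0, 0], "jaw": 0}, {"xyz": [0.03, 0, 0], "angular": [0, 0, 0], "jaw": 0}, {"xyz": [0, 0, 0], "angular": [0, 0, 0], "jaw": 0}]}}

```text
time: 36.2
position: [0.4661, 0.1197, 0.1474]
ee_rot: [0.001, 0.072, 0.997, 0.001]
force: [-5.1, 1.6, 9.9]
width: 0.0151
grip_force: 59.6
```

```bash
python3 -c "
from h import *
st()"
```

```text
t 36.2 pos [0.4661 0.1197 0.1474] rf [-0.108   0.0007] ty 1.4272 tz [ 0.003  0.001 -1.   ] F [-5.1  1.6  9.9] w 0.0151 q [ 0.09  0.01  1.8   0.    1.33 -1.34]
```

Emit:
{"op": "arm_command", "data": {"series": [{"xyz": [-0.04, 0, 0], "angular": [0, 0, 0], "jaw": 0}, {"xyz": [-0.05, 0, 0], "angular": [0, 0, 0], "jaw": 0}, {"xyz": [-0.05, 0, 0], "angular": [0, 0, 0], "jaw": 0}, {"xyz": [-0.025, 0, 0], "angular": [0, 0, 0], "jaw": 0}, {"xyz": [0, 0, 0], "angular": [0, 0, 0], "jaw": 0}]}}

```text
time: 36.62
position: [0.5007, 0.1145, 0.1475]
ee_rot: [0.002, 0.072, 0.997, 0.0]
force: [5.5, -0.3, 6.7]
width: 0.015
grip_force: 59.6
```

Emit:
{"op": "arm_command", "data": {"series": [{"xyz": [-0.02, 0, 0], "angular": [0, 0, 0], "jaw": 0}, {"xyz": [-0.02, 0, 0], "angular": [0, 0, 0], "jaw": 0}, {"xyz": [0, 0, 0], "angular": [0, 0, 0], "jaw": 0}]}}

```text
time: 36.87
position: [0.5061, 0.1137, 0.1474]
ee_rot: [-0.001, 0.072, 0.997, 0.0]
force: [-18.1, 0.7, 20.5]
width: 0.0154
grip_force: 61.1
```

```bash
python3 -c "
from h import *
st()"
```

```text
t 36.87 pos [0.5061 0.1137 0.1474] rf [-0.0676  0.0004] ty 1.4271 tz [-0.001  0.001 -1.   ] F [-18.1   0.7  20.5] w 0.0154 q [ 0.07  0.09  1.71  0.    1.34 -1.36]
```

Emit:
{"op": "arm_command", "data": {"series": [{"xyz": [-0.015, 0, 0], "angular": [0, 0, 0], "jaw": 0}, {"xyz": [-0.01, 0, 0], "angular": [0, 0, 0], "jaw": 0}, {"xyz": [0, 0, 0], "angular": [0, 0, 0], "jaw": 0}, {"xyz": [0, 0, 0], "angular": [0, 0, 0], "jaw": 0}]}}

```text
time: 37.2
position: [0.5066, 0.1137, 0.1472]
ee_rot: [-0.006, 0.071, 0.997, 0.0]
force: [-64.5, 3.5, 45.9]
width: 0.0155
grip_force: 63.7
```

```bash
python3 -c "
from h import *
st()"
```

```text
t 37.2 pos [0.5066 0.1137 0.1472] rf [-0.0671  0.0005] ty 1.428 tz [-0.011  0.001 -1.   ] F [-64.5   3.5  45.9] w 0.0155 q [ 0.07  0.1   1.71  0.    1.35 -1.36]
```

The case is home: reaction jumped to 64 N with no more travel, at x' = -0.067. I'll relax, release and go to the lever.

Emit:
{"op": "arm_command", "data": {"series": [{"xyz": [0.02, 0, 0], "angular": [0, 0, 0], "jaw": 0}, {"xyz": [0, 0, 0], "angular": [0, 0, 0], "jaw": 0.5}, {"xyz": [0, 0, 0], "angular": [0, 0, 0], "jaw": 0.5}, {"xyz": [0, 0, -0.15], "angular": [0, 0, 0], "jaw": 0.5}, {"xyz": [0, 0, -0.17], "angular": [0, 0, 0], "jaw": 0.3}]}}

```text
time: 37.62
position: [0.507, 0.1131, 0.209]
ee_rot: [-0.002, 0.072, 0.997, -0.0]
force: [-0.2, 0.4, -0.0]
width: 0.032
grip_force: 0.0
```

Emit:
{"op": "arm_command", "data": {"series": [{"xyz": [0, 0, -0.15], "angular": [0, 0, 0], "jaw": 0}, {"xyz": [-0.077, 0.157, 0], "angular": [0, 0, 0], "jaw": 0}, {"xyz": [-0.077, 0.157, 0], "angular": [0, 0, 0], "jaw": 0}, {"xyz": [-0.077, 0.157, 0], "angular": [0, 0, 0], "jaw": 0}, {"xyz": [-0.077, 0.157, 0], "angular": [0, 0, 0], "jaw": 0}]}}

```text
time: 38.03
position: [0.5878, 0.2301, 0.2402]
ee_rot: [0.001, 0.072, 0.997, 0.0]
force: [0.5, -1.2, 0.2]
width: -0.0
grip_force: 0.0
```

Emit:
{"op": "arm_command", "data": {"series": [{"xyz": [-0.077, 0.157, 0], "angular": [0, 0, 0], "jaw": 0}, {"xyz": [-0.077, 0.157, 0], "angular": [0, 0, 0], "jaw": 0}, {"xyz": [-0.077, 0.157, 0], "angular": [0, 0, 0], "jaw": 0}, {"xyz": [0, 0, 0], "angular": [0, 0, 0], "jaw": 0}, {"xyz": [0, 0, 0], "angular": [0, 0, 0], "jaw": 0}]}}

```text
time: 38.45
position: [0.6465, 0.3166, 0.2382]
ee_rot: [-0.001, 0.071, 0.997, -0.0]
force: [-0.3, 0.4, 0.7]
width: -0.0003
grip_force: 0.0
```

```bash
python3 - <<'E'
from h import *
st()
for n,z in(('wrist',.112),('top',.112),('scene',.112)):
    w=cam(n); hs=cv2.cvtColor(w['image'],cv2.COLOR_BGR2HSV); m=cv2.inRange(hs,(0,140,60),(5,255,255))|cv2.inRange(hs,(175,140,60),(180,255,255))
    for c in cv2.findContours(m,0,1)[0]:
        if cv2.contourArea(c)>15:
            k=cv2.minAreaRect(c); p=rf(ray(w,k[0],z))
            if abs(p).max()<.4: print(n,k,p.round(4))
    if n=='top':
        m=cv2.inRange(hs,(15,110,60),(32,255,255))
        print([(cv2.boundingRect(c)) for c in cv2.findContours(m[120:230,150:300],0,1)[0] if cv2.contourArea(c)>3])
ps=np.linspace(.671,2.50,13); s=np.clip((ps-np.pi/2)/.9,0,1)
x=-.064+.085*np.cos(ps)+.019-.011*s; z=.055+.085*np.sin(ps)-.008+.016*s+.019
print(x[0],z[0]); go((*wf(x[0]+.012,.22),z[0]))
for i in range(12): print(i+1,'tx',round(-(x[i+1]-x[i])/.2,3),'tz',round(-(z[i+1]-z[i])/.2,3))
E
```

```text
t 38.45 pos [0.6465 0.3166 0.2382] rf [0.0426 0.2212] ty 1.4283 tz [-0.001 -0.    -1.   ] F [-0.3  0.4  0.7] w -0.0003 q [ 0.35  0.46  1.06  0.    1.62 -1.08]
wrist ((260.4697570800781, 143.34376525878906), (67.17130279541016, 15.784764289855957), 0.9391909241676331) [0.0025 0.2205]
wrist ((261.0, 70.0), (28.0, 30.0), 90.0) [-0.0587  0.221 ]
wrist ((214.68370056152344, 53.490333557128906), (37.84236145019531, 16.345796585083008), 86.98721313476562) [-0.0713  0.1829]
[(48, 52, 6, 4), (42, 38, 19, 27)]
scene ((312.7500305175781, 243.75003051757812), (14.849242210388184, 4.242640495300293), 45.0) [0.0014 0.2174]
0.021572024487353358 0.11885040733670106
shift [0.043 0.004 0.606] turn None
1 tx 0.044 tz -0.047
2 tx 0.051 tz -0.04
3 tx 0.056 tz -0.032
4 tx 0.06 tz -0.023
5 tx 0.063 tz -0.014
6 tx 0.065 tz -0.005
7 tx 0.074 tz -0.008
8 tx 0.072 tz 0.002
9 tx 0.069 tz 0.011
10 tx 0.065 tz 0.02
11 tx 0.059 tz 0.028
12 tx 0.05 tz 0.038
```

Emit:
{"op": "arm_command", "data": {"series": [{"xyz": [0, 0, 0.15], "angular": [0, 0, 0], "jaw": 0}, {"xyz": [0, 0, 0.15], "angular": [0, 0, 0], "jaw": 0}, {"xyz": [0, 0, 0.15], "angular": [0, 0, 0], "jaw": 0}, {"xyz": [0, 0, 0.15], "angular": [0, 0, 0], "jaw": 0}, {"xyz": [0.05, 0, 0], "angular": [0, 0, 0], "jaw": 0}]}}

```text
time: 39.02
position: [0.6344, 0.3146, 0.1138]
ee_rot: [-0.003, 0.073, 0.997, -0.002]
force: [-1.0, -1.2, -2.0]
width: -0.0003
grip_force: 0.0
```

Emit:
{"op": "arm_command", "data": {"series": [{"xyz": [0.055, 0, 0], "angular": [0, 0, 0], "jaw": 0}, {"xyz": [0.044, 0, -0.047], "angular": [0, 0, 0], "jaw": 0}, {"xyz": [0.051, 0, -0.04], "angular": [0, 0, 0], "jaw": 0}, {"xyz": [0.056, 0, -0.032], "angular": [0, 0, 0], "jaw": 0}, {"xyz": [0.06, 0, -0.023], "angular": [0, 0, 0], "jaw": 0}]}}

```text
time: 39.43
position: [0.5828, 0.3244, 0.1505]
ee_rot: [0.001, 0.072, 0.997, 0.001]
force: [3.0, 0.7, 1.7]
width: -0.0002
grip_force: 1.1
```

Emit:
{"op": "arm_command", "data": {"series": [{"xyz": [0.063, 0, -0.014], "angular": [0, 0, 0], "jaw": 0}, {"xyz": [0.065, 0, -0.005], "angular": [0, 0, 0], "jaw": 0}, {"xyz": [0.074, 0, -0.008], "angular": [0, 0, 0], "jaw": 0}, {"xyz": [0.072, 0, 0.002], "angular": [0, 0, 0], "jaw": 0}, {"xyz": [0.069, 0, 0.011], "angular": [0, 0, 0], "jaw": 0}]}}

```text
time: 39.85
position: [0.5137, 0.3344, 0.1511]
ee_rot: [-0.0, 0.072, 0.997, 0.0]
force: [0.5, -0.1, -0.1]
width: -0.0002
grip_force: 0.5
```

Emit:
{"op": "arm_command", "data": {"series": [{"xyz": [0.065, 0, 0.02], "angular": [0, 0, 0], "jaw": 0}, {"xyz": [0.059, 0, 0.028], "angular": [0, 0, 0], "jaw": 0}, {"xyz": [0.05, 0, 0.038], "angular": [0, 0, 0], "jaw": 0}, {"xyz": [0, 0, 0], "angular": [0, 0, 0], "jaw": 0}]}}

```text
time: 40.18
position: [0.4794, 0.3396, 0.1343]
ee_rot: [0.001, 0.071, 0.997, 0.0]
force: [-2.5, -1.6, 4.9]
width: 0.0001
grip_force: 1.8
```

```bash
python3 -c "
from h import *
st()"
```

```text
t 40.18 pos [0.4794 0.3396 0.1343] rf [-0.1261  0.2203] ty 1.4279 tz [ 0.002  0.001 -1.   ] F [-2.5 -1.6  4.9] w 0.0001 q [ 0.49  0.24  1.57 -0.    1.33 -0.94]
```

Emit:
{"op": "arm_command", "data": {"series": [{"xyz": [0.01, 0, 0.015], "angular": [0, 0, 0], "jaw": 0}, {"xyz": [0.01, 0, 0.015], "angular": [0, 0, 0], "jaw": 0}, {"xyz": [0, 0, 0], "angular": [0, 0, 0], "jaw": 0}]}}

```text
time: 40.43
position: [0.4789, 0.3402, 0.133]
ee_rot: [0.005, 0.072, 0.997, 0.002]
force: [2.7, -11.9, 50.4]
width: 0.0001
grip_force: 25.1
```

```bash
python3 -c "
from h import *
st()"
```

```text
t 40.43 pos [0.4789 0.3402 0.133 ] rf [-0.1267  0.2208] ty 1.4271 tz [ 0.009  0.003 -1.   ] F [  2.7 -11.9  50.4] w 0.0001 q [ 0.49  0.24  1.58 -0.    1.32 -0.94]
```

The lever is at its stop. I'll retreat upward and check everything by numbers.

Emit:
{"op": "arm_command", "data": {"series": [{"xyz": [0, 0, -0.1], "angular": [0, 0, 0], "jaw": 0}, {"xyz": [0, 0, -0.18], "angular": [0, 0, 0], "jaw": 0}, {"xyz": [0, 0, -0.18], "angular": [0, 0, 0], "jaw": 0}, {"xyz": [0, 0, -0.18], "angular": [0, 0, 0], "jaw": 0}, {"xyz": [0, 0, -0.15], "angular": [0, 0, 0], "jaw": 0}]}}

```text
time: 40.85
position: [0.4758, 0.3397, 0.2882]
ee_rot: [0.0, 0.072, 0.997, 0.0]
force: [-0.2, -0.1, -1.1]
width: 0.0003
grip_force: 0.0
```

Emit:
{"op": "arm_command", "data": {"series": [{"xyz": [0, -0.16, 0], "angular": [0, 0, 0], "jaw": 0}, {"xyz": [0, -0.16, 0], "angular": [0, 0, 0], "jaw": 0}, {"xyz": [0, -0.16, 0], "angular": [0, 0, 0], "jaw": 0}, {"xyz": [0, -0.16, 0], "angular": [0, 0, 0], "jaw": 0}, {"xyz": [0, -0.16, 0], "angular": [0, 0, 0], "jaw": 0}]}}

```text
time: 41.27
position: [0.4524, 0.1804, 0.2852]
ee_rot: [-0.0, 0.071, 0.997, 0.0]
force: [0.8, 0.3, -0.2]
width: -0.0
grip_force: 0.0
```

Emit:
{"op": "arm_command", "data": {"series": [{"xyz": [0, -0.16, 0], "angular": [0, 0, 0], "jaw": 0}, {"xyz": [0, -0.16, 0], "angular": [0, 0, 0], "jaw": 0}, {"xyz": [0, -0.16, 0], "angular": [0, 0, 0], "jaw": 0}, {"xyz": [0, -0.16, 0], "angular": [0, 0, 0], "jaw": 0}, {"xyz": [0, 0, 0], "angular": [0, 0, 0], "jaw": 0}]}}

```text
time: 41.68
position: [0.4341, 0.0513, 0.2853]
ee_rot: [-0.0, 0.073, 0.997, -0.0]
force: [0.0, 0.3, -0.4]
width: 0.0001
grip_force: 0.0
```

```bash
python3 - <<'E'
from cart import *
from lid import yel
st()
for n in('top','scene'):
    w=cam(n); print(n); yel(w,.14,(12,90,60)); hs=cv2.cvtColor(w['image'],cv2.COLOR_BGR2HSV); m=cv2.inRange(hs,(0,140,60),(5,255,255))|cv2.inRange(hs,(175,140,60),(180,255,255))
    for c in cv2.findContours(m,0,1)[0]:
        if cv2.contourArea(c)>10:
            k=cv2.minAreaRect(c); p=rf(ray(w,k[0],.112))
            if abs(p).max()<.4: print('red',[int(x) for x in k[0]],p.round(4),np.round(k[1],0))
    # lid corners overlay: compare lid edge: shifted case centre
    g=cv2.cvtColor(w['image'],cv2.COLOR_BGR2GRAY)
    if n=='top':
        carts(w)
        d=-.0671+.1305
        for y in (.13,.04,.0):   # scan along runner x for the lid's edges
            print(y,[int(g[tuple(np.round(proj(w,(*wf(x+d,y),.123))[::-1]).astype(int))]) for x in np.arange(-.11,.111,.01)])
E
```

```text
t 41.68 pos [0.4341 0.0513 0.2853] rf [-0.1301 -0.0715] ty 1.4239 tz [-0.    -0.001 -1.   ] F [ 0.   0.3 -0.4] w 0.0001 q [-0.06 -0.15  1.67 -0.    1.62 -1.48]
top
yellow (192, 158, 19, 27) [0.008  0.0894]
red [156, 205] [-0.1303  0.2244] [17.  3.]
red [163, 188] [-0.0679  0.2124] [8. 7.]
orange px [201, 170] [0.6088 0.204 ] rf [0.0213 0.1043] size [0.058, 0.091] yaw -0.13
0.13 [107, 104, 103, 70, 107, 107, 106, 105, 105, 105, 105, 104, 104, 103, 103, 103, 103, 102, 102, 99, 143, 145, 146]
0.04 [49, 111, 97, 71, 109, 107, 107, 107, 106, 106, 104, 105, 105, 104, 104, 104, 104, 103, 103, 105, 143, 141, 143]
0.0 [70, 55, 53, 86, 111, 109, 109, 109, 107, 107, 106, 105, 105, 104, 104, 104, 103, 103, 102, 107, 140, 138, 139]
scene
yellow (274, 206, 25, 23) [0.0149 0.0933]
red [324, 240] [-0.0402  0.2329] [8. 6.]
red [340, 223] [-0.1288  0.2226] [14.  2.]
```

Everything checks out:
- **Lid:** flat, with its edges 80 mm either side of the case centre.
- **Hasp:** loop over the catch.
- **Case:** against its stop.
- **Lever:** crossbar at x' = -0.130, the locked position.

I'm handing in.

```bash
python3 -c "
from h import *
print(manip.sign_off())"
```

```text
the job is handed in; nothing more can be done
None
```

The job is handed in: the red, green and orange cartons are in the case (no blue one was seen), the lid is shut, the hasp is over the catch, the case is fully home and the lever is locked. One slip: opening the lid slid the case about 55 mm towards home, so after closing the hasp I drew it out about 3 cm and pushed it to its stop before locking.

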